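Make up and clamp a row of splashback tile strips

ROBOT

A 6-joint arm with a two-finger parallel gripper is mounted at the origin on the work surface. World frame = base frame: x ahead of the robot, y to its left, z up, the work surface at z = 0. Lengths are in m, angles in degrees, forces in N, time in s.
With the tool pointing down it reaches from about 0.25 to 0.8 m from the base axis. Payload 8.5 kg.
Tool frame: the origin (TCP) lies at the very end of the fingers, on their centre line; the grasp point (between the pads) lies 19 mm behind it (bot.grasp_offset is the z of the grasp point in the tool frame, in m); z points along the fingers, y is the direction in which the jaws open and shut (so a half turn about z gives the same grasp; the last joint's range is limited). The gripper opens to 85 mm and grips with 20 to 120 N. Pads are 22 mm wide; open, the fingers measure 114 mm over their backs; the gripper's body (76 mm by 85 mm) begins 54 mm behind the grasp point. The pads swing forward as they close: fully open they stand 13 mm farther back than shut.
Start: joints at [-64.916, 13.648, -0.773, 75.585, 0, 90], TCP at [0.223, -0.475, 0.231] pointing down, gripper open.
Joint ranges: [-152.45, 152.45], [-59.26, 108.67], [-65.41, 83.53], [-104.44, 129.93], [-82.83, 76.93], [-180, 180]. Speed limits (degrees/s): [127.2, 127.2, 159.86, 180, 180, 180].

INTERFACE

Orientations are given as a 3x3 rotation matrix whose columns are the frame's x, y, z axes.
In Python, from rig import bot gives the robot as it stands.
- The arm moves only by the tool move_arm, never from a script. Its argument "targets" is a list of rows, each an object of numbers: "x", "y", "z": the shift along the tool's x, y, z in units of 40 mm (1.0 is 40 mm); "twist": the turn about the tool's z in units of 8 degrees (1.0 is 8 degrees). A call has 1 to 20 rows; each row is the pose to reach, as a shift and turn from the pose commanded when the call began, along the tool's axes at that moment; what a row does not reach only later rows make up. A row lasts 1/10 s, in which the tool goes at most 50 mm and 8.59 degrees, less where a joint would pass 70% of its speed; a pose out of reach is approached as far as the arm can. A call with a gripper value outside its range is refused whole. "claw" is the opening, from 0 (shut) to 1 (fully open), set as the call begins (left out, the last holds). The fingers move at their own pace and stop on an object; the grip force is fixed at half the most. Time passes only in rows, so rows that repeat a pose let the fingers close. It gives the time, the measured TCP pose, the force and the opening at its end, in the units of the state.
- bot.observe(): the state, without advancing time (a new reading comes with each control period).
- bot.camera(name): name is "scene" or "top" or "wrist"; returns (picture, depth): 400x640x3 uint8, red, green, blue; 400x640 float32, m along the optical axis (not along the pixel's ray), 0 where there is no reading.
- bot.camera_model(name): a dict with "fov_y" (degrees; the focal length in pixels is half the picture's height over the tangent of half this angle, whatever the lens; pixels are square), "cx", "cy" (the principal point, pixels), "xyz" and "attitude" of the camera in the world; the wrist camera has in their place "hand_eye" (4x4, takes a point from camera to tool coordinates, whose origin is the TCP and whose axes are the flange's). Camera axes: x right, y down, z forward; pixel columns grow to the right and rows downward; lengths in m; the calibration is good to about 2 mm. A picture is of the moment at which its call begins: read the wrist's pose just before it. camera_model takes no time and is no camera call.
- bot.finish_job(): hands the job in, once; it reports no verdict.
The state is a dict: "clock": time; "qpos": joint angles; "qvel": joint speeds; "tau": joint torques, N m; "position": TCP position; "eef_rot": TCP orientation; "ft_force": force on the tool from outside, world axes, zero at the start; "moment": the same for the moment, N m; "finger_gap": opening from 0.0 (shut) to 1.0 (fully open).
Only numpy, scipy, OpenCV 4.12 (cv2) and the standard library are available. Lean on these libraries where they do the work, as an engineer would, in place of code of your own. Each camera call takes 0.05 s, during which the arm holds its last target.

TASK

Make up a piece of the tiled splashback in the clamping jig on the worktop: lay every loose tile strip flat on the jig, lengthwise along the side fence, the first one tight against the fence and each next one tight against the strip before, all pushed square and flush up to the end stop, and do this with the jaw still clear of them. Then turn the crank until the jaw grips the row firmly, and after that press the cap of the sealer pump bottle fully down and let it come back up. Leave the row clamped, and do not disturb the cookbook or the garlic.

Things in the scene. Friction and masses are not known exactly. Their poses are not given: they have to be found in the camera images.
- jig: clamping jig fixed to the worktop: grey laminate base plate 12 mm thick (x -140 to +25, y -280 to +25 mm). Origin: inner corner of its two fences, at worktop height; z up. The row lies on the base plate, strips along x with one end at x = 0, and grows from the side fence towards -y: centres of a finished row at x = -55, y = -13, -39, -65, -91 mm
- fence_corner (a point): inner corner of the aluminium fences, on the base plate (12 mm up); axes as the jig. Side fence: wall along x, inner face y = 0, x from -140 to 0. End stop: wall along y, inner face x = 0, y from +15 to -120 mm. Both are 15 mm thick and rise 16 mm above the base plate
- crank_axis (a point): on the crank's vertical axis, top of the grey gear housing (56 mm square, 40 mm above the worktop), at x = -55, y = -245 mm of the jig; axes as the jig
- strip_a: loose tile strip, a plain bar 110 x 26 x 14 mm, about 90 g; all strips are the same size and go in any order. Origin: centre of its underside; x along its length, y across its width. Two to four of the four strips are there; one that is not is None
- strip_b: loose tile strip, a plain bar 110 x 26 x 14 mm, about 90 g; all strips are the same size and go in any order. Origin: centre of its underside; x along its length, y across its width. Two to four of the four strips are there; one that is not is None
- strip_c: loose tile strip, a plain bar 110 x 26 x 14 mm, about 90 g; all strips are the same size and go in any order. Origin: centre of its underside; x along its length, y across its width. Two to four of the four strips are there; one that is not is None
- strip_d: loose tile strip, a plain bar 110 x 26 x 14 mm, about 90 g; all strips are the same size and go in any order. Origin: centre of its underside; x along its length, y across its width. Two to four of the four strips are there; one that is not is None
- jaw: aluminium clamp jaw of the jig, 100 mm long (x) x 20 mm x 22 mm high, its top at 36 mm above the worktop. It slides along the jig's y. Origin: middle of its gripping face (towards the side fence), at base plate height (z = 12 mm). The gripping face stands at jig y = -175 mm when the crank reads 0 and moves towards the fence 22 mm per radian of the crank
- crank (a joint): angle of the crank, rad, 0 (jaw fully open) to 6.5; grows, and the jaw closes, clockwise seen from above. At angle t the knob stands at axis + 40 mm x (-sin t, -cos t) in the jig's x and y. Starts at 0 to 0.35. It takes about 3 N at the knob to turn and stays where left; the jaw pushes with about twice what is added; 8 to 10 N at the knob clamps well
- knob_grip (a point): middle of the grip of the crank's knob: an upright black cylinder of diameter 20 mm and 45 mm high (52 to 97 mm above the worktop; this point at 76 mm), 40 mm from the crank's axis, which spins freely on its own pin
- bottle: amber sealer pump bottle fixed to the worktop beyond the side fence, diameter 54 mm, 112 mm high without its cap. Origin: centre of its underside; its spout points along its +x, towards the jig
- cap (a joint): travel of the bottle's sprung white cap, m: 0 up, 0.008 fully down; about 2 N to start it and 8 N fully down; it springs back by itself
- cap_top (a point): centre of the top of the white cap (diameter 30 mm), 138 mm above the worktop when up; press straight down
- cookbook: closed red cookbook lying on the worktop, 130 x 190 x 16 mm, loose; leave alone. Origin: centre of its underside
- garlic: garlic bulb, diameter 54 mm, 55 mm high, loose; leave alone. Origin: centre of its underside. Behind it a fixed white chopping board with tomatoes, up to 49 mm high, not part of the job
Not all that is in view belongs to the job. There is more than one size of the bottle; the job needs the smaller.

How it is judged (in metres and radians):
On the way, in this order (a step that is already met when the one before it is completed fails the run):
1. all strips lie in a tight row, square and flush in the fence corner, with the jaw still clear of them (x of strip_a in the frame of jig between -0.058 and -0.0525 m and z of strip_a in the frame of jig between 0.009 and 0.015 m and angle between the x axis of each of strip_a, strip_b, strip_c, strip_d and the x axis of jig, either way round below 0.04 rad and x of strip_b in the frame of jig between -0.058 and -0.0525 m and z of strip_b in the frame of jig between 0.009 and 0.015 m and x of strip_c in the frame of jig between -0.058 and -0.0525 m and z of strip_c in the frame of jig between 0.009 and 0.015 m and x of strip_d in the frame of jig between -0.058 and -0.0525 m and z of strip_d in the frame of jig between 0.009 and 0.015 m and (y of strip_a in the frame of jig between -0.016 and -0.0105 m or y of strip_a in the frame of jig between -0.0427 and -0.0365 m or y of strip_a in the frame of jig between -0.0694 and -0.0625 m or y of strip_a in the frame of jig between -0.0961 and -0.0885 m) and (y of strip_b in the frame of jig between -0.016 and -0.0105 m or y of strip_b in the frame of jig between -0.0427 and -0.0365 m or y of strip_b in the frame of jig between -0.0694 and -0.0625 m or y of strip_b in the frame of jig between -0.0961 and -0.0885 m) and (y of strip_c in the frame of jig between -0.016 and -0.0105 m or y of strip_c in the frame of jig between -0.0427 and -0.0365 m or y of strip_c in the frame of jig between -0.0694 and -0.0625 m or y of strip_c in the frame of jig between -0.0961 and -0.0885 m) and (y of strip_d in the frame of jig between -0.016 and -0.0105 m or y of strip_d in the frame of jig between -0.0427 and -0.0365 m or y of strip_d in the frame of jig between -0.0694 and -0.0625 m or y of strip_d in the frame of jig between -0.0961 and -0.0885 m) and (y of strip_a in the frame of jig between -0.016 and -0.0105 m or y of strip_b in the frame of jig between -0.016 and -0.0105 m or y of strip_c in the frame of jig between -0.016 and -0.0105 m or y of strip_d in the frame of jig between -0.016 and -0.0105 m) and (y of strip_a in the frame of jig between -0.0427 and -0.0365 m or y of strip_b in the frame of jig between -0.0427 and -0.0365 m or y of strip_c in the frame of jig between -0.0427 and -0.0365 m or y of strip_d in the frame of jig between -0.0427 and -0.0365 m) and not (contact force between jaw and strip_a above 0.3 N or contact force between jaw and strip_b above 0.3 N or contact force between jaw and strip_c above 0.3 N or contact force between jaw and strip_d above 0.3 N)), for 0.2 s.
2. the jaw grips the flush row (x of strip_a in the frame of jig between -0.058 and -0.0525 m and z of strip_a in the frame of jig between 0.009 and 0.015 m and angle between the x axis of each of strip_a, strip_b, strip_c, strip_d and the x axis of jig, either way round below 0.04 rad and x of strip_b in the frame of jig between -0.058 and -0.0525 m and z of strip_b in the frame of jig between 0.009 and 0.015 m and x of strip_c in the frame of jig between -0.058 and -0.0525 m and z of strip_c in the frame of jig between 0.009 and 0.015 m and x of strip_d in the frame of jig between -0.058 and -0.0525 m and z of strip_d in the frame of jig between 0.009 and 0.015 m and (contact force between jaw and strip_a above 2.5 N or contact force between jaw and strip_b above 2.5 N or contact force between jaw and strip_c above 2.5 N or contact force between jaw and strip_d above 2.5 N)), for 0.2 s.
3. the pump cap is pressed fully down while the row is clamped (value of joint cap above 0.006 m and (contact force between jaw and strip_a above 1.5 N or contact force between jaw and strip_b above 1.5 N or contact force between jaw and strip_c above 1.5 N or contact force between jaw and strip_d above 1.5 N)), for 0.1 s.
At the end, for the whole second after the job is handed in: every strip present lies flat on the jig base, within 2.5 to 3 mm of flush with the end stop, within 0.04 rad of square, in a row from the side fence without gaps (each within 3 to 5 mm of its place), at rest; the jaw presses on the row with over 1.5 N; the cap is up again (below 1.5 mm) (x of strip_a in the frame of jig between -0.058 and -0.0525 m and z of strip_a in the frame of jig between 0.009 and 0.015 m and angle between the x axis of each of strip_a, strip_b, strip_c, strip_d and the x axis of jig, either way round below 0.04 rad and x of strip_b in the frame of jig between -0.058 and -0.0525 m and z of strip_b in the frame of jig between 0.009 and 0.015 m and x of strip_c in the frame of jig between -0.058 and -0.0525 m and z of strip_c in the frame of jig between 0.009 and 0.015 m and x of strip_d in the frame of jig between -0.058 and -0.0525 m and z of strip_d in the frame of jig between 0.009 and 0.015 m and (y of strip_a in the frame of jig between -0.016 and -0.0105 m or y of strip_a in the frame of jig between -0.0427 and -0.0365 m or y of strip_a in the frame of jig between -0.0694 and -0.0625 m or y of strip_a in the frame of jig between -0.0961 and -0.0885 m) and (y of strip_b in the frame of jig between -0.016 and -0.0105 m or y of strip_b in the frame of jig between -0.0427 and -0.0365 m or y of strip_b in the frame of jig between -0.0694 and -0.0625 m or y of strip_b in the frame of jig between -0.0961 and -0.0885 m) and (y of strip_c in the frame of jig between -0.016 and -0.0105 m or y of strip_c in the frame of jig between -0.0427 and -0.0365 m or y of strip_c in the frame of jig between -0.0694 and -0.0625 m or y of strip_c in the frame of jig between -0.0961 and -0.0885 m) and (y of strip_d in the frame of jig between -0.016 and -0.0105 m or y of strip_d in the frame of jig between -0.0427 and -0.0365 m or y of strip_d in the frame of jig between -0.0694 and -0.0625 m or y of strip_d in the frame of jig between -0.0961 and -0.0885 m) and (y of strip_a in the frame of jig between -0.016 and -0.0105 m or y of strip_b in the frame of jig between -0.016 and -0.0105 m or y of strip_c in the frame of jig between -0.016 and -0.0105 m or y of strip_d in the frame of jig between -0.016 and -0.0105 m) and (y of strip_a in the frame of jig between -0.0427 and -0.0365 m or y of strip_b in the frame of jig between -0.0427 and -0.0365 m or y of strip_c in the frame of jig between -0.0427 and -0.0365 m or y of strip_d in the frame of jig between -0.0427 and -0.0365 m) and linear speed of each of strip_a, strip_b, strip_c, strip_d below 0.01 m/s and (contact force between jaw and strip_a above 1.5 N or contact force between jaw and strip_b above 1.5 N or contact force between jaw and strip_c above 1.5 N or contact force between jaw and strip_d above 1.5 N) and value of joint cap below 0.0015 m); the robot touches nothing.
It fails at once if the cookbook is pushed more than 3 cm (distance of cookbook from where it was at the start of the episode above 0.03 m).
It fails at once if the garlic is pushed more than 3 cm (distance of garlic from where it was at the start of the episode above 0.03 m).
Of strip_a, strip_b, strip_c, strip_d only 2 to 4 are there at a start; the rules pass over those that are not, and their reading is None.
At some moment in a run one of strip_a, strip_b, strip_c, strip_d may be knocked a few centimetres aside while the robot is not near it.
Once in a run the grip may slacken for a moment while it holds something.
It also fails if it takes over 210 s, if anything falls off the work surface, if the arm or the gripper's body presses on something with over 40 N, if the wrist force passes 120 N, or if a joint passes its speed limit or range.

## Working session

There is one attempt and no reset: what is moved stays moved. The work goes in short steps, Python scripts to look and compute and a tool call to move; the robot and the scene stay as the last step left them, time stands still between calls to the robot, and variables do not carry over. Pictures are saved under pics/ and viewed, and the job is handed in when it is done.

Besides the shell and the picture viewer there is one more tool, called after "Call:" as name([rows], argument=value, ...), one row to a line, values as JSON. move_arm: Moves the arm, as the interface text tells. Its arguments: {"type":"object","properties":{"targets":{"type":"array","items":{"type":"object","properties":{"x":{"type":"number"},"y":{"type":"number"},"z":{"type":"number"},"twist":{"type":"number"}}}},"claw":{"type":"number"}},"required":["targets"]}

```bash
mkdir -p pics; ls
python3 - <<'E'
from rig import bot
import cv2
s=bot.observe();print({k:s[k] for k in('clock','position','eef_rot','ft_force','finger_gap')})
for n in('scene','top','wrist'):
    print(n,bot.camera_model(n))
    p,d=bot.camera(n); cv2.imwrite(f'pics/{n}0.png',p[:,:,::-1])
print(bot.grasp_offset)
E
```

```text
pics
{'clock': 0.0, 'position': array([ 0.22240267, -0.47512674,  0.23067897]), 'eef_rot': array([[ 9.05672550e-01,  4.23977408e-01, -6.24141500e-04],
       [ 4.23977867e-01, -9.05671652e-01,  1.27575249e-03],
       [-2.43770306e-05, -1.42003619e-03, -9.99998991e-01]]), 'ft_force': array([ 0.75415132, -0.16563827, -0.02944683]), 'finger_gap': 0.9980030249455347}
scene {'fov_y': 51.92340988316784, 'cx': 310.02200777599023, 'cy': 199.22103302894314, 'xyz': array([ 1.26456228, -0.19221885,  0.89619578]), 'attitude': array([[ 0.26270819,  0.72202393, -0.64005144],
       [ 0.96485433, -0.19220559,  0.17920137],
       [ 0.00636622, -0.66463407, -0.7471419 ]])}
top {'fov_y': 43.77398480101538, 'cx': 322.5574376496025, 'cy': 202.48170530630802, 'xyz': array([0.44226474, 0.00267519, 1.49184227]), 'attitude': array([[-0.0056184 , -0.9949622 ,  0.10009323],
       [-0.99997825,  0.00524428, -0.00400041],
       [ 0.00345534, -0.10011353, -0.99497002]])}
wrist {'fov_y': 62.765579511270246, 'cx': 321.3916397628946, 'cy': 195.76738533737452, 'hand_eye': array([[-7.25443668e-05, -9.54377160e-01, -2.98603803e-01,
         7.69187831e-02],
       [ 9.99999935e-01,  3.59875531e-05, -3.57966174e-04,
         5.45112071e-04],
       [ 3.52380760e-04, -2.98603810e-01,  9.54377096e-01,
        -1.41711252e-01],
       [ 0.00000000e+00,  0.00000000e+00,  0.00000000e+00,
         1.00000000e+00]])}
-0.0187
```

View pics/scene0.png

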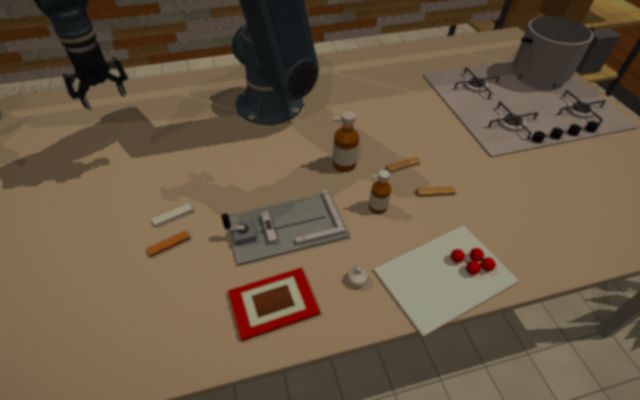

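View pics/top0.png

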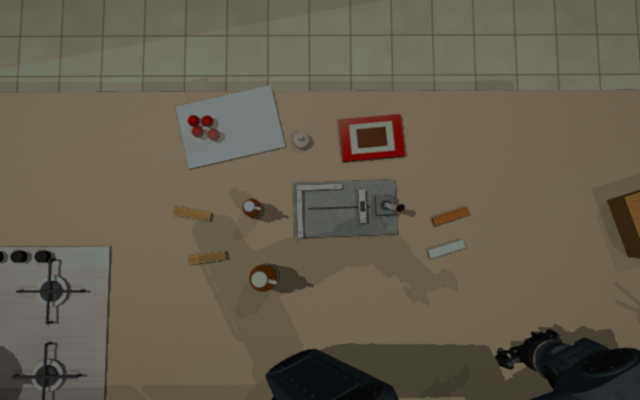

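View pics/wrist0.png

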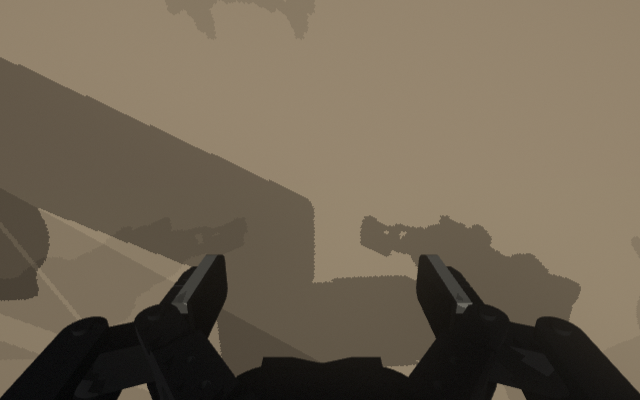

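The scene has four bar-like items at top (193,214), (208,258), (451,215) and (447,249). There are two bottles, at top (252,208) small and (263,277) large. I'll enlarge to check.

```bash
cat > h.py <<'E'
from rig import bot
import cv2, numpy as np
def cam(n, pose=None):
    m=bot.camera_model(n); f=200/np.tan(np.radians(m['fov_y']/2))
    if n=='wrist':
        s=pose or bot.observe(); T=np.eye(4);T[:3,:3]=s['eef_rot'];T[:3,3]=s['position'];T=T@m['hand_eye'];R,t=T[:3,:3],T[:3,3]
    else: R,t=np.array(m['attitude']),np.array(m['xyz'])
    return f,m['cx'],m['cy'],R,t
def onplane(c,u,v,z):
    f,cx,cy,R,t=c; d=R@np.array([(u-cx)/f,(v-cy)/f,1.]); return t+d*(z-t[2])/d[2]
def cloud(c,d):
    f,cx,cy,R,t=c; v,u=np.mgrid[:400,:640]; P=np.stack([(u-cx)/f*d,(v-cy)/f*d,d],-1); return P@R.T+t
def proj(c,P):
    f,cx,cy,R,t=c; p=(np.asarray(P)-t)@R; return p[...,:2]/p[...,2:]*f+[cx,cy]
def shot(n,name,crop=None,k=1):
    s=bot.observe(); p,d=bot.camera(n); np.savez(f'pics/{name}.npz',p=p,d=d,R=s['eef_rot'],x=s['position'])
    q=p[:,:,::-1]
    if crop: x0,y0,x1,y1=crop; q=q[y0:y1,x0:x1]
    q=cv2.resize(np.ascontiguousarray(q),None,fx=k,fy=k,interpolation=cv2.INTER_CUBIC); cv2.imwrite(f'pics/{name}.png',q)
    return p,d,cam(n,s)
E
python3 - <<'E'
from h import *
p,d,c=shot('top','top1',(160,160,480,300),2.5)
W=cloud(c,d); h=W[...,2]
print('worktop',np.median(h[150:160,300:400]))
m=((h>0.006)&(h<0.3)).astype(np.uint8); m[:80]=0;m[320:]=0
n,l,st,ce=cv2.connectedComponentsWithStats(m)
for i in range(1,n):
    if st[i,4]<60: continue
    q=W[l==i]; print(ce[i].round(),st[i,4],'z',np.percentile(q[:,2],[50,98]).round(4),'xy',np.median(q[:,:2],0).round(3), cv2.minAreaRect((q[:,:2]*1000).astype(np.float32)))
p,d,c=shot('scene','scene1',(140,100,480,300),2.3)
W=cloud(c,d); h=W[...,2]
m=((h>0.006)&(h<0.3)).astype(np.uint8); m[:150]=0
n,l,st,ce=cv2.connectedComponentsWithStats(m)
for i in range(1,n):
    if st[i,4]<60: continue
    q=W[l==i]; print(ce[i].round(),st[i,4],'z',np.percentile(q[:,2],[50,98]).round(4),'xy',np.median(q[:,:2],0).round(3), cv2.minAreaRect((q[:,:2]*1000).astype(np.float32)))
E
```

```text
worktop 0.009457296503814439
[229. 127.] 5040 z [0.0098 0.0457] xy [0.823 0.28 ] ((825.4542236328125, 276.32867431640625), (201.36497497558594, 302.96270751953125), 13.180354118347168)
[371. 138.] 2665 z [0.015  0.0222] xy [ 0.787 -0.151] ((788.08056640625, -151.57603454589844), (135.27410888671875, 191.7549591064453), 4.074592113494873)
[301. 140.] 240 z [0.0304 0.0524] xy [0.776 0.06 ] ((779.0066528320312, 61.26596450805664), (49.61722946166992, 51.81501770019531), 28.169437408447266)
[345. 208.] 5382 z [0.0124 0.0502] xy [ 0.573 -0.07 ] ((573.5218505859375, -73.33346557617188), (169.89723205566406, 319.7630615234375), 1.1526538133621216)
[628. 220.] 1404 z [0.06   0.0934] xy [ 0.536 -0.886] ((533.7212524414062, -887.8888549804688), (88.98041534423828, 201.3548126220703), 78.87214660644531)
[253. 209.] 346 z [0.0911 0.1409] xy [0.565 0.192] ((568.5640869140625, 198.6937255859375), (55.50141143798828, 57.00633239746094), 54.67372131347656)
[192. 213.] 328 z [0.0128 0.0197] xy [0.561 0.386] ((560.9835205078125, 385.6221008300781), (111.3162612915039, 27.181081771850586), 80.509483337
[... 1596 characters left out ...]
5156, -365.90203857421875), (32.50825500488281, 109.13032531738281), 18.396371841430664)
[445. 279.] 8193 z [0.0093 0.0452] xy [0.847 0.273] ((833.2462158203125, 281.1759033203125), (200.09461975097656, 302.1490478515625), 13.014266967773438)
[168. 243.] 388 z [0.0111 0.0146] xy [ 0.559 -0.382] ((556.6597900390625, -380.4024658203125), (29.26919174194336, 109.40444946289062), 19.81295394897461)
[273. 303.] 4172 z [0.0146 0.0179] xy [ 0.802 -0.151] ((795.416748046875, -148.41925048828125), (132.7197265625, 190.4625701904297), 4.746888160705566)
[358. 277.] 347 z [0.0303 0.0538] xy [0.795 0.06 ] ((789.4829711914062, 62.93724060058594), (49.7708625793457, 47.77854919433594), 14.189291954040527)
```

View pics/top1.png

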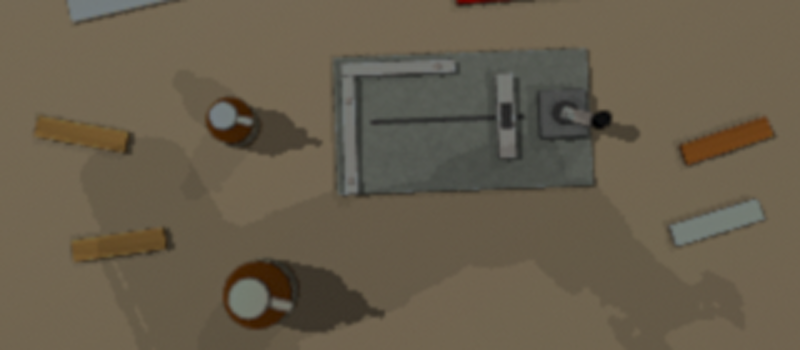

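View pics/scene1.png

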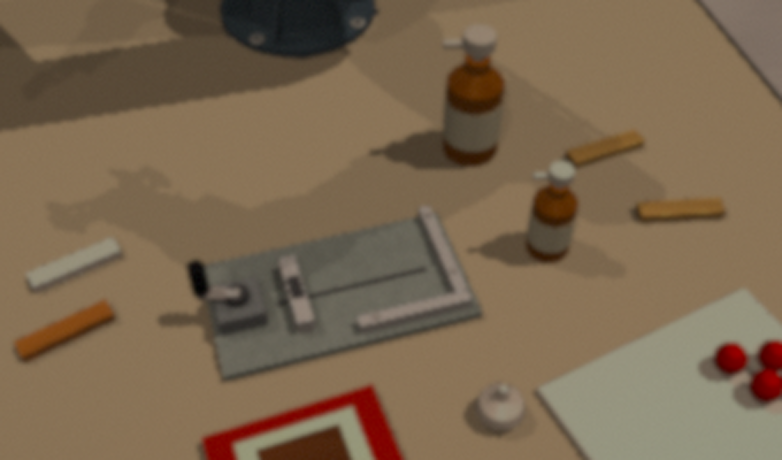

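All four bars measure about 110 x 27 mm. The bottle at top (252,208) is about 138 mm high, so it is the smaller one; the other is about 195 mm. I'll move the wrist camera over the right-hand pair.

```bash
cat >> h.py <<'E'
def state():
    s=bot.observe(); R=s['eef_rot']; yaw=np.degrees(np.arctan2(R[1,0],R[0,0]))
    print('t',round(s['clock'],2),'tcp',s['position'].round(4),'yaw(x)',round(yaw,2),'tilt',np.degrees(R[:2,2]).round(2),'F',s['ft_force'].round(2),'gap',round(s['finger_gap'],3),'q',np.round(s['qpos'],1)); return s
def plan(x,y,z,yaw=None):
    """numbers for move_arm; yaw = world yaw of tool x"""
    s=state(); R=s['eef_rot']; dl=R.T@(np.array([x,y,z])-s['position'])/0.04
    cur=np.degrees(np.arctan2(R[1,0],R[0,0])); tw=0
    if yaw is not None:
        tw=-((yaw-cur+180)%360-180)/8
    print('plan x,y,z',dl.round(3),'twist',round(tw,3))
E
python3 - <<'E'
from h import *
plan(0.46,-0.36,0.23,-72); plan(0.46,-0.36,0.23,108)
E
```

```text
t 0.25 tcp [ 0.2225 -0.4753  0.231 ] yaw(x) 25.08 tilt [-0.02  0.04] F [ 0.88 -0.19 -0.36] gap 1.005 q [-64.9  13.7  -0.8  75.6   0.   90. ]
plan x,y,z [ 6.6   -0.094  0.025] twist 12.135
t 0.25 tcp [ 0.2225 -0.4753  0.231 ] yaw(x) 25.08 tilt [-0.02  0.04] F [ 0.88 -0.19 -0.36] gap 1.005 q [-64.9  13.7  -0.8  75.6   0.   90. ]
plan x,y,z [ 6.6   -0.094  0.025] twist -10.365
```

Call:
move_arm([
  {"x":1.2,"y":0,"z":0,"twist":-1},
  {"x":2.4,"y":0,"z":0,"twist":-2},
  {"x":3.6,"y":0,"z":0,"twist":-3},
  {"x":4.8,"y":0,"z":0,"twist":-4},
  {"x":6,"y":-0.1,"z":0,"twist":-5},
  {"x":6.6,"y":-0.1,"z":0,"twist":-6},
  {"x":6.6,"y":-0.1,"z":0,"twist":-7},
  {"x":6.6,"y":-0.1,"z":0,"twist":-8},
  {"x":6.6,"y":-0.1,"z":0,"twist":-9},
  {"x":6.6,"y":-0.1,"z":0,"twist":-10},
  {"x":6.6,"y":-0.1,"z":0,"twist":-10.4},
  {"x":6.6,"y":-0.1,"z":0,"twist":-10.4},
  {"x":6.6,"y":-0.1,"z":0,"twist":-10.4},
], claw=0.6)

```text
clock: 1.55
position: [0.4599, -0.3599, 0.2312]
eef_rot: [[-0.312, 0.95, -0.0], [0.95, 0.312, 0.0], [0.0, -0.0, -1.0]]
ft_force: [0.5, 0.1, 0.1]
finger_gap: 0.601
```

Run:
```python
from h import *
state()
shot('wrist','w1')
```

```text
t 1.55 tcp [ 0.4599 -0.3599  0.2312] yaw(x) 108.17 tilt [-0.01  0.01] F [0.53 0.11 0.15] gap 0.601 q [-38.   19.5   7.6  78.    0.   33.8]
```

View pics/w1.png

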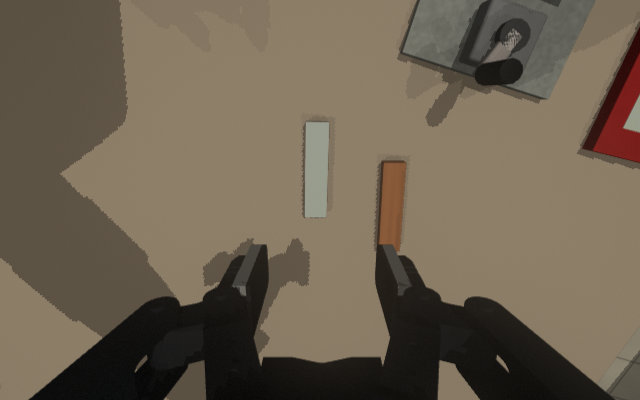

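```bash
cat >> h.py <<'E'
def bars(name, z=0.014, lo=0.006, hi=0.022, camn='wrist', base=0.0, show=True):
    """fit bars seen: returns list of (x,y,long-axis yaw,L,W,z)"""
    D=np.load(f'pics/{name}.npz'); d=D['d']; c=cam(camn,dict(eef_rot=D['R'],position=D['x']))
    h=cloud(c,d)[...,2]; m=((d>0)&(h>base+lo)&(h<base+hi)).astype(np.uint8)
    m=cv2.morphologyEx(m,cv2.MORPH_OPEN,np.ones((3,3),np.uint8))
    n,l,st,ce=cv2.connectedComponentsWithStats(m); out=[]
    for i in range(1,n):
        if st[i,4]<150: continue
        v,u=np.nonzero(l==i)
        P=np.array([onplane(c,a,b,z)[:2] for a,b in zip(u,v)]); (x,y),(w,hh),a=cv2.minAreaRect((P*1000).astype(np.float32))
        if hh<w: yaw=a; L,W=w,hh
        else: yaw=a+90; L,W=hh,w
        yaw=(yaw+90)%180-90
        if show: print('px',ce[i].round(1),'xy %.4f %.4f yaw %.2f L %.1f W %.1f zmed %.4f'%(x/1000,y/1000,yaw,L,W,np.median(h[l==i])),'edge' if st[i,0]==0 or st[i,1]==0 or st[i,0]+st[i,2]==640 else '')
        out.append((x/1000,y/1000,yaw,L,W))
    return out
E
python3 - <<'E'
from h import *
bars('w1')
D=np.load('pics/w1.npz');c=cam('wrist',dict(eef_rot=D['R'],position=D['x']));h=cloud(c,D['d'])[...,2]
print('table',h[100,200],h[200,250],h[180,350],'white',h[170,317],'orange',h[200,392],'base',h[40,430])
E
```

```text
px [442.6  31.9] xy 0.5337 -0.2005 yaw 17.94 L 76.1 W 67.2 zmed 0.0111 edge
px [551.6  43.2] xy 0.6363 -0.1794 yaw -71.83 L 90.8 W 81.6 zmed 0.0112 edge
px [621.6 115.8] xy 0.7356 -0.2074 yaw -55.70 L 129.8 W 53.8 zmed 0.0150 edge
px [316.1 167.5] xy 0.4575 -0.3678 yaw -72.69 L 109.0 W 25.8 zmed 0.0130 
px [391.5 202.3] xy 0.5530 -0.3825 yaw -71.76 L 109.2 W 27.0 zmed 0.0129 
table -0.0010036783506098268 -0.0012649898943788984 -0.0010157705788230165 white 0.01340659530623678 orange 0.013561845579836307 base 0.012507996998399162
```

White strip centre is at (0.4575,-0.3678) with its top at 13.4 mm, and orange is at (0.553,-0.3825). Both match the stated height. I'll look at the jig next.

Run:
```python
from h import *
plan(0.51,-0.09,0.33,180)
```

```text
t 1.6 tcp [ 0.4599 -0.3599  0.2312] yaw(x) 108.18 tilt [-0.01  0.01] F [-0.5  -0.02 -0.38] gap 0.596 q [-38.   19.5   7.5  78.    0.   33.8]
plan x,y,z [ 6.021  3.294 -2.469] twist -8.977
```

Call:
move_arm([
  {"x":0.8,"y":0.5,"z":-0.6,"twist":-1},
  {"x":1.6,"y":0.9,"z":-1.0,"twist":-2},
  {"x":2.4,"y":1.4,"z":-1.4,"twist":-3},
  {"x":3.2,"y":1.9,"z":-1.8,"twist":-4},
  {"x":4.0,"y":2.3,"z":-2.2,"twist":-5},
  {"x":4.8,"y":2.7,"z":-2.47,"twist":-6},
  {"x":5.5,"y":3.1,"z":-2.47,"twist":-7},
  {"x":6.02,"y":3.29,"z":-2.47,"twist":-8},
  {"x":6.02,"y":3.29,"z":-2.47,"twist":-8.98},
  {"x":6.02,"y":3.29,"z":-2.47,"twist":-8.98},
  {"x":6.02,"y":3.29,"z":-2.47,"twist":-8.98},
])

```text
clock: 2.7
position: [0.5094, -0.0901, 0.3301]
eef_rot: [[-1.0, 0.003, -0.0], [0.003, 1.0, 0.0], [0.0, 0.0, -1.0]]
ft_force: [0.6, -0.4, -0.1]
finger_gap: 0.598
```

Run:
```python
from h import *
state()
shot('wrist','w2')
```

```text
t 2.7 tcp [ 0.5094 -0.0901  0.3301] yaw(x) 179.85 tilt [-0.  0.] F [ 0.56 -0.44 -0.09] gap 0.598 q [-10.   12.2  11.6  89.4   0.   -9.9]
```

View pics/w2.png

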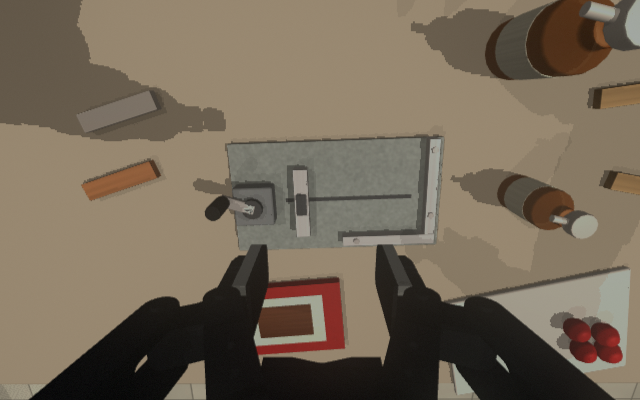

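```bash
cat > jig.py <<'E'
from h import *
import sys
name=sys.argv[1]
D=np.load(f'pics/{name}.npz'); d=D['d']; c=cam('wrist',dict(eef_rot=D['R'],position=D['x'])); W=cloud(c,d); h=W[...,2]
m=((h>0.022)&(h<0.034)).astype(np.uint8)
n,l,st,ce=cv2.connectedComponentsWithStats(m)
for i in range(1,n):
    if st[i,4]>200:print(i,ce[i].round(),st[i],np.median(h[l==i]).round(4))
q=D['p'][110:260,210:460,::-1]; cv2.imwrite(f'pics/{name}c.png',cv2.resize(np.ascontiguousarray(q),None,fx=3.2,fy=3.2,interpolation=cv2.INTER_CUBIC))
E
python3 jig.py w2
```

```text
5 [499.  51.] [492  20  23  59 214] 0.0275
7 [411. 209.] [ 343  138   98  108 2023] 0.027
8 [301. 200.] [293 168  18  69 579] 0.0331
9 [513. 190.] [504 177  32  36 201] 0.0282
```

View pics/w2c.png

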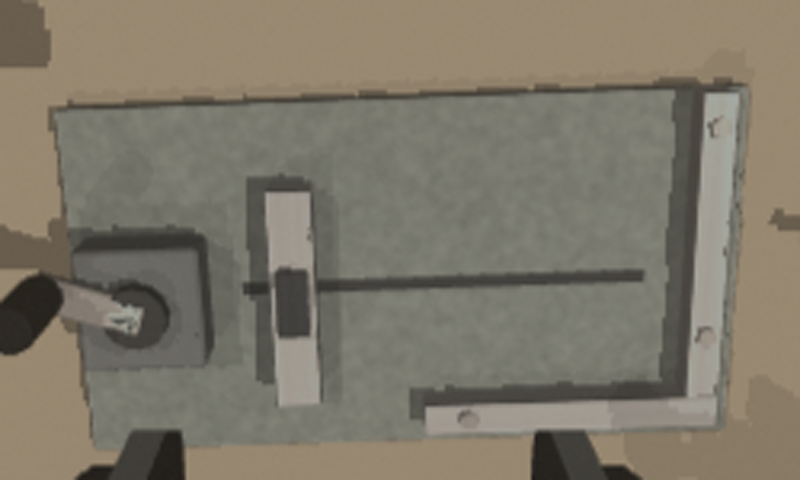

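Run:
```python
from h import *
D=np.load('pics/w2.npz'); c=cam('wrist',dict(eef_rot=D['R'],position=D['x']))
P=lambda a,b,z:onplane(c,a/3.2+210-.35,b/3.2+110-.35,z)[:2]
A,B=P(704,95,.028),P(687,395,.028); C,E=P(425,406,.028),P(687,397,.028)
print('side',A,B,np.degrees(np.arctan2(*(A-B)[::-1]))); print('end',C,E,np.degrees(np.arctan2(*(E-C)[::-1])))
# base plate edges z=.012
a,b=P(55,107,.012),P(748,85,.012); e=P(94,443,.012); f=P(720,428,.012)
print('base TL',a,'TR',b,'BL',e,'BR',f,np.degrees(np.arctan2(*(b-a)[::-1])),np.linalg.norm(b-a))
# subpixel: use depth discontinuity at rows across side fence; color gradients
print('housing TL',P(75,238,.04),P(205,236,.04),P(211,366,.04),P(90,368,.04))
print('jaw face',P(311,192,.036),P(321,404,.036), 'left',P(265,192,.036))
print('knob top',P(33,300,.097))
```

```text
side [0.49367826 0.0556284 ] [0.63088524 0.06100298] -177.75679628532654
end [ 0.63604022 -0.05939975] [0.63188589 0.06109433] 91.9746328396515
base TL [ 0.5002636  -0.22241741] TR [0.49157664 0.07959904] BL [ 0.66237096 -0.21800828] BR [0.65531979 0.08392076] 91.64755529620788 0.3021413610584099
housing TL [ 0.55196035 -0.21080599] [ 0.55123784 -0.15532422] [ 0.61093712 -0.15542834] [ 0.61173252 -0.20913806]
jaw face [ 0.53310281 -0.11001324] [ 0.63126073 -0.10706001] left [ 0.53304659 -0.12955   ]
knob top [ 0.56051181 -0.21274508]
```

Jig origin is about (0.632, 0.061) with yaw about 2°. Next I'll grasp the white strip.

Run:
```python
from h import *
plan(0.4575,-0.3678,0.09,107.5);plan(0.4575,-0.3678,0.003,107.5)
```

```text
t 2.75 tcp [ 0.5093 -0.0903  0.3301] yaw(x) 179.85 tilt [-0.  0.] F [-0.24 -0.38 -0.03] gap 0.601 q [-10.1  12.2  11.6  89.4   0.   -9.9]
plan x,y,z [ 1.277 -6.94   6.002] twist 9.044
t 2.75 tcp [ 0.5093 -0.0903  0.3301] yaw(x) 179.85 tilt [-0.  0.] F [-0.24 -0.38 -0.03] gap 0.601 q [-10.1  12.2  11.6  89.4   0.   -9.9]
plan x,y,z [ 1.277 -6.941  8.177] twist 9.044
```

Call:
move_arm([
  {"x":0.3,"y":-1.1,"z":0,"twist":1},
  {"x":0.6,"y":-2.2,"z":0,"twist":2},
  {"x":0.9,"y":-3.3,"z":0,"twist":3},
  {"x":1.2,"y":-4.4,"z":0,"twist":4},
  {"x":1.277,"y":-5.4,"z":0.5,"twist":5},
  {"x":1.277,"y":-6.3,"z":1.2,"twist":6},
  {"x":1.277,"y":-6.94,"z":2.2,"twist":7},
  {"x":1.277,"y":-6.94,"z":3.3,"twist":8},
  {"x":1.277,"y":-6.94,"z":4.5,"twist":9.044},
  {"x":1.277,"y":-6.94,"z":5.6,"twist":9.044},
  {"x":1.277,"y":-6.94,"z":6.5,"twist":9.044},
  {"x":1.277,"y":-6.94,"z":7.0,"twist":9.044},
  {"x":1.277,"y":-6.94,"z":7.5,"twist":9.044},
  {"x":1.277,"y":-6.94,"z":8.0,"twist":9.044},
  {"x":1.277,"y":-6.94,"z":8.15,"twist":9.044},
  {"x":1.277,"y":-6.94,"z":8.15,"twist":9.044},
])

```text
clock: 4.35
position: [0.4581, -0.3677, 0.0033]
eef_rot: [[-0.303, 0.953, -0.002], [0.953, 0.303, 0.001], [0.002, -0.001, -1.0]]
ft_force: [0.9, -1.0, 0.1]
finger_gap: 0.602
```

Run:
```python
from h import *
state()
shot('wrist','w3')
```

```text
t 4.35 tcp [ 0.4581 -0.3677  0.0033] yaw(x) 107.62 tilt [-0.09  0.07] F [ 0.9  -0.96  0.06] gap 0.602 q [-38.8  29.  -13.1  48.   -0.   33.6]
```

View pics/w3.png

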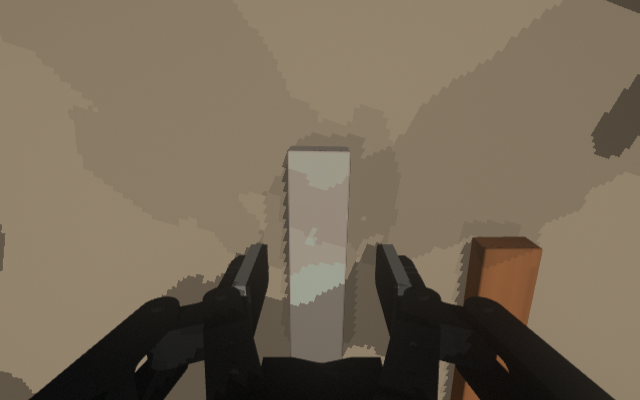

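The white strip is centred between the fingers, at px 287–350 wide. Closing.

Call:
move_arm([
  {"z":0},
  {"z":0},
  {"z":0},
  {"z":0},
  {"z":0},
  {"z":0},
], claw=0.1)

```text
invalid input
```

Call:
move_arm([
  {"z":-0.2},
  {"z":-0.8},
  {"z":-1.8},
  {"z":-2.8},
  {"z":-3.5},
  {"z":-3.5},
])

```text
invalid input
```

```bash
cat >> h.py <<'E'
O=np.array([0.6318,0.0611]); JY=2.0
def j2w(x,y):
    a=np.radians(JY); return O+np.array([[np.cos(a),-np.sin(a)],[np.sin(a),np.cos(a)]])@[x,y]
def w2j(x,y):
    a=np.radians(JY); return np.array([[np.cos(a),np.sin(a)],[-np.sin(a),np.cos(a)]])@(np.array([x,y])-O)
def jplan(jx,jy,z,yaw=180): 
    p=j2w(jx,jy); print('world',p.round(4),end=' '); plan(p[0],p[1],z,yaw+JY)
E
python3 - <<'E'
from h import *
shot('wrist','w4')
jplan(-.063,-.038,.1); jplan(-.063,-.038,.016)
E
```

```text
world [0.5702 0.0209] t 4.45 tcp [ 0.4591 -0.3683  0.0048] yaw(x) 107.69 tilt [ 0.04 -0.03] F [-0.16 -0.21  0.54] gap 0.599 q [-38.7  28.9 -13.   48.1   0.   33.6]
plan x,y,z [ 8.425  5.601 -2.382] twist -9.289
world [0.5702 0.0209] t 4.45 tcp [ 0.4591 -0.3683  0.0048] yaw(x) 107.69 tilt [ 0.04 -0.03] F [-0.16 -0.21  0.54] gap 0.599 q [-38.7  28.9 -13.   48.1   0.   33.6]
plan x,y,z [ 8.427  5.6   -0.282] twist -9.289
```

View pics/w4.png

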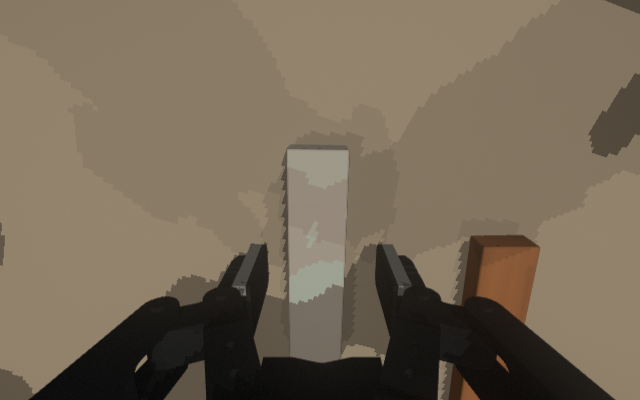

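Each row needs all four keys.

Call:
move_arm([
  {"x":0,"y":0,"z":0,"twist":0},
  {"x":0,"y":0,"z":0,"twist":0},
  {"x":0,"y":0,"z":0,"twist":0},
  {"x":0,"y":0,"z":0,"twist":0},
  {"x":0,"y":0,"z":0,"twist":0},
  {"x":0,"y":0,"z":0,"twist":0},
  {"x":0,"y":0,"z":-0.2,"twist":0},
  {"x":0,"y":0,"z":-0.8,"twist":0},
  {"x":0,"y":0,"z":-1.8,"twist":0},
  {"x":0,"y":0,"z":-2.4,"twist":0},
  {"x":0,"y":0,"z":-2.4,"twist":0},
], claw=0.1)

```text
clock: 5.55
position: [0.4608, -0.3691, 0.1045]
eef_rot: [[-0.305, 0.952, 0.005], [0.952, 0.305, -0.004], [-0.006, 0.004, -1.0]]
ft_force: [0.3, -0.7, -1.0]
finger_gap: 0.283
```

Run:
```python
from h import *
shot('wrist','w5')
jplan(-.063,-.038,.1); jplan(-.063,-.038,.016)
```

```text
world [0.5702 0.0209] t 5.6 tcp [ 0.4599 -0.3684  0.1024] yaw(x) 107.77 tilt [ 0.19 -0.14] F [-0.66  0.64 -1.43] gap 0.279 q [-38.7  23.6  -5.6  60.6   0.   33.5]
plan x,y,z [8.428 5.595 0.044] twist -9.279
world [0.5702 0.0209] t 5.6 tcp [ 0.4599 -0.3684  0.1024] yaw(x) 107.77 tilt [ 0.19 -0.14] F [-0.66  0.64 -1.43] gap 0.279 q [-38.7  23.6  -5.6  60.6   0.   33.5]
plan x,y,z [8.435 5.59  2.144] twist -9.279
```

View pics/w5.png

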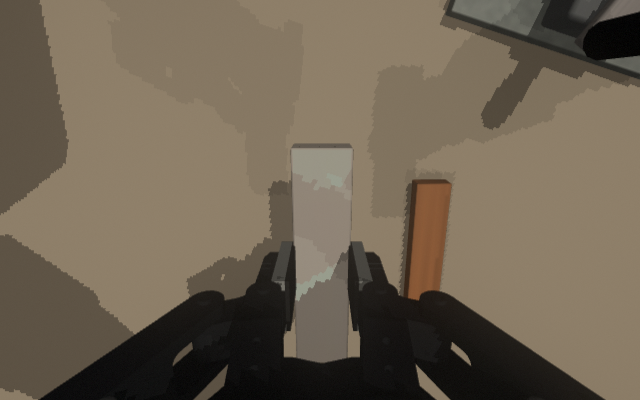

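Call:
move_arm([
  {"x":0,"y":0,"z":-1.0,"twist":0},
  {"x":0,"y":0,"z":-2.0,"twist":0},
  {"x":0.9,"y":0.6,"z":-2.4,"twist":-1},
  {"x":1.8,"y":1.2,"z":-2.4,"twist":-2},
  {"x":2.7,"y":1.8,"z":-2.4,"twist":-3},
  {"x":3.6,"y":2.4,"z":-2.4,"twist":-4},
  {"x":4.5,"y":3.0,"z":-2.4,"twist":-5},
  {"x":5.4,"y":3.6,"z":-2.4,"twist":-6},
  {"x":6.3,"y":4.2,"z":-2.4,"twist":-7},
  {"x":7.2,"y":4.8,"z":-2.4,"twist":-8},
  {"x":7.9,"y":5.3,"z":-2.0,"twist":-9},
  {"x":8.43,"y":5.6,"z":-1,"twist":-9.28},
  {"x":8.43,"y":5.6,"z":0,"twist":-9.28},
  {"x":8.43,"y":5.6,"z":0.8,"twist":-9.28},
  {"x":8.43,"y":5.6,"z":1.2,"twist":-9.28},
  {"x":8.43,"y":5.6,"z":1.2,"twist":-9.28},
  {"x":8.43,"y":5.6,"z":1.2,"twist":-9.28},
])

```text
clock: 7.3
position: [0.5688, 0.0218, 0.0517]
eef_rot: [[-0.999, -0.035, -0.001], [-0.035, 0.999, 0.0], [0.001, 0.0, -1.0]]
ft_force: [-0.5, -0.2, -0.7]
finger_gap: 0.278
```

Run:
```python
from h import *
shot('wrist','w6')
jplan(-.063,-.038,.016)
```

```text
world [0.5702 0.0209] t 7.35 tcp [0.5696 0.0218 0.0526] yaw(x) -178.0 tilt [0.02 0.01] F [ 0.64 -0.17  0.12] gap 0.281 q [  2.2  24.5 -12.3  53.1   0.    0.2]
plan x,y,z [-0.014 -0.022  0.915] twist 0.001
```

View pics/w6.png

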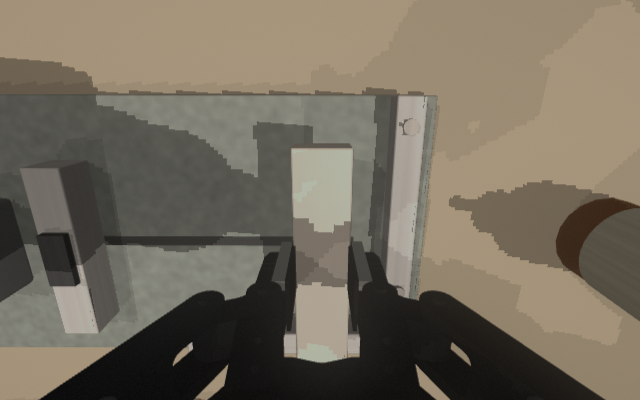

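```bash
cat > crop.py <<'E'
from h import *
import sys
n,x0,y0,x1,y1,k=sys.argv[1],*map(float,sys.argv[2:]); p=np.load(f'pics/{n}.npz')['p'][int(y0):int(y1),int(x0):int(x1),::-1]
cv2.imwrite(f'pics/{n}c.png',cv2.resize(np.ascontiguousarray(p),None,fx=k,fy=k,interpolation=cv2.INTER_CUBIC))
E
python3 crop.py w6 260 80 460 370 2
python3 - <<'E'
from h import *
D=np.load('pics/w6.npz'); c=cam('wrist',dict(eef_rot=D['R'],position=D['x'])); W=cloud(c,D['d']);h=W[...,2]
print('fence h',h[150,405],'base',h[300,230],'strip',h[200,320], 'bits',h[345,290],h[345,353],W[345,290],W[345,353])
print(w2j(*onplane(c,397.5,97,.028)[:2]),w2j(*onplane(c,387,290,.028)[:2]))
zs=h[200,320];print('near end',w2j(*onplane(c,292,149,zs)[:2]),w2j(*onplane(c,352,149,zs)[:2]))
E
```

```text
fence h 0.02752825520192692 base 0.09571352101528374 strip 0.0583969005792436 bits 0.027523650725679222 0.026443558950259793 [0.64237124 0.00467929 0.02752365] [0.64199568 0.04378242 0.02644356]
[-0.13826995 -0.00053339] [-0.03084165  0.00079664]
near end [-0.11799114 -0.04951309] [-0.11798832 -0.02470341]
```

View pics/w6c.png

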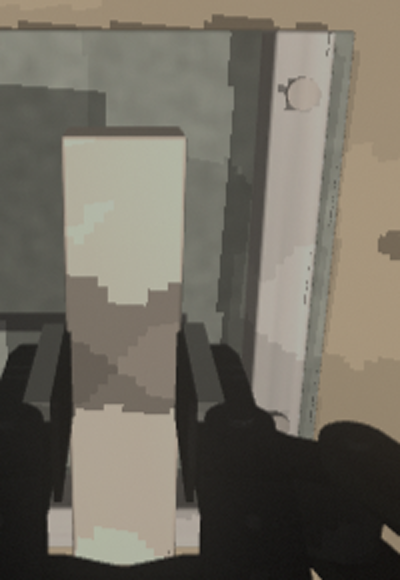

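Call:
move_arm([
  {"x":0,"y":0,"z":0.3,"twist":0},
  {"x":0,"y":0,"z":0.6,"twist":0},
  {"x":0,"y":0,"z":0.8,"twist":0},
  {"x":0,"y":0,"z":0.86,"twist":0},
  {"x":0,"y":0,"z":0.86,"twist":0},
])

```text
clock: 7.85
position: [0.5689, 0.0218, 0.0175]
eef_rot: [[-0.999, -0.035, -0.001], [-0.035, 0.999, 0.0], [0.001, 0.0, -1.0]]
ft_force: [-0.5, 0.2, -0.7]
finger_gap: 0.281
```

Run:
```python
from h import *
jplan(-.055,-.038,.016)
```

```text
world [0.5782 0.0212] t 7.85 tcp [0.5689 0.0218 0.0175] yaw(x) -177.99 tilt [-0.03  0.  ] F [-0.51  0.16 -0.72] gap 0.281 q [  2.2  26.6 -14.9  48.5   0.    0.2]
plan x,y,z [-0.23  -0.022  0.038] twist 0.001
```

Call:
move_arm([
  {"x":-0.1,"y":0,"z":0,"twist":0},
  {"x":-0.18,"y":0,"z":0,"twist":0},
  {"x":-0.2,"y":0,"z":0,"twist":0},
  {"x":-0.22,"y":0,"z":0,"twist":0},
  {"x":-0.22,"y":0,"z":0.02,"twist":0},
  {"x":-0.22,"y":0,"z":0.04,"twist":0},
])

```text
clock: 8.45
position: [0.5783, 0.0221, 0.0174]
eef_rot: [[-0.999, -0.035, 0.001], [-0.035, 0.999, 0.0], [-0.001, 0.0, -1.0]]
ft_force: [-5.3, 0.5, 22.2]
finger_gap: 0.281
```

```bash
python3 - <<'E'
from h import *
state()
p,d,c=shot('wrist','w7')
h=cloud(c,d)[...,2]; z=h[200,320]; print(z)
print('near end',w2j(*onplane(c,320,149,.027)[:2]))
E
python3 crop.py w7 200 80 460 370 2
```

```text
t 8.45 tcp [0.5783 0.0221 0.0174] yaw(x) -177.99 tilt [0.05 0.01] F [-5.28  0.5  22.2 ] gap 0.281 q [  2.2  27.3 -13.6  49.    0.    0.2]
0.02617146725684616
near end [-0.10904723 -0.03789658]
```

View pics/w7c.png

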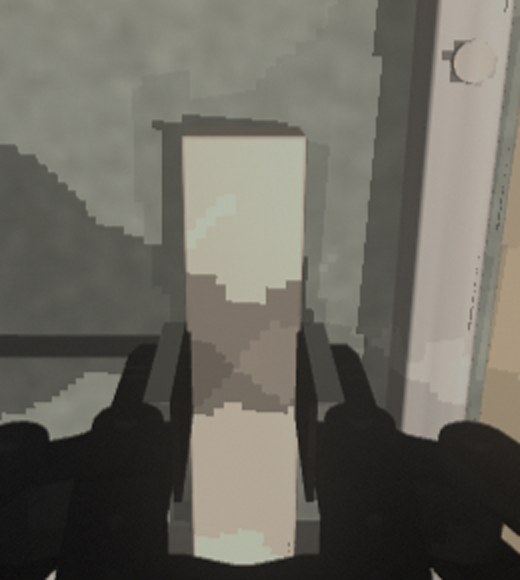

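Force shows contact with the stop (−5 N) and the plate (22 N). Release, lift, and turn to push sideways with both fingers.

Call:
move_arm([
  {"x":-0.2,"y":0,"z":0.0,"twist":0},
  {"x":-0.2,"y":0,"z":0.0,"twist":0},
  {"x":-0.2,"y":0,"z":0.0,"twist":0},
  {"x":-0.2,"y":0,"z":0.0,"twist":0},
  {"x":-0.2,"y":0,"z":-0.5,"twist":0},
  {"x":-0.2,"y":0,"z":-1.3,"twist":0},
  {"x":-0.2,"y":-0.3,"z":-1.6,"twist":1},
  {"x":-0.2,"y":-0.6,"z":-1.6,"twist":2},
  {"x":-0.2,"y":-0.75,"z":-1.6,"twist":3},
  {"x":-0.2,"y":-0.75,"z":-1.6,"twist":4},
  {"x":-0.2,"y":-0.75,"z":-1.6,"twist":5},
  {"x":-0.2,"y":-0.75,"z":-1.6,"twist":6},
  {"x":-0.2,"y":-0.75,"z":-1.6,"twist":7},
  {"x":-0.2,"y":-0.75,"z":-1.6,"twist":8},
  {"x":-0.2,"y":-0.75,"z":-1.6,"twist":9},
  {"x":-0.2,"y":-0.75,"z":-1.6,"twist":10},
  {"x":-0.2,"y":-0.75,"z":-1.6,"twist":11},
  {"x":-0.2,"y":-0.75,"z":-1.6,"twist":11.25},
  {"x":-0.2,"y":-0.75,"z":-1.6,"twist":11.25},
  {"x":-0.2,"y":-0.75,"z":-1.6,"twist":11.25},
], claw=0.42)

```text
clock: 10.5
position: [0.587, -0.0076, 0.08]
eef_rot: [[-0.037, 0.999, -0.0], [0.999, 0.037, 0.0], [0.0, -0.0, -1.0]]
ft_force: [-0.2, 0.7, 0.4]
finger_gap: 0.422
```

Run:
```python
from h import *
p,d,c=shot('wrist','w8')
jplan(-.063,-.070,.014,90);jplan(-.063,-.040,.014,90)
bars('w8',z=.026,lo=.018,hi=.032)
```

```text
world [ 0.5713 -0.0111] t 10.55 tcp [ 0.587  -0.0076  0.08  ] yaw(x) 92.09 tilt [-0.01  0.01] F [-0.05  0.29  0.31] gap 0.417 q [-0.7 24.6 -7.6 57.8  0.  87.2]
plan x,y,z [-0.073 -0.395  1.651] twist 0.011
world [0.5702 0.0189] t 10.55 tcp [ 0.587  -0.0076  0.08  ] yaw(x) 92.09 tilt [-0.01  0.01] F [-0.05  0.29  0.31] gap 0.417 q [-0.7 24.6 -7.6 57.8  0.  87.2]
plan x,y,z [ 0.677 -0.394  1.651] twist 0.011
px [626.7 123.6] xy 0.7625 0.0569 yaw -71.78 L 46.5 W 17.5 zmed 0.0247 edge
px [325.3 146.4] xy 0.5718 0.0083 yaw 1.81 L 155.1 W 130.2 zmed 0.0264 
px [321.7 346.6] xy 0.5914 -0.1084 yaw 2.08 L 75.1 W 12.5 zmed 0.0252
```

View pics/w8.png

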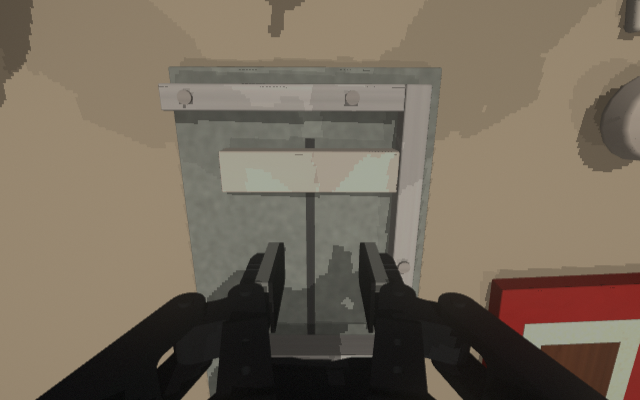

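The white strip lies flush at the stop (right end px 397,170), parallel to the side fence and with a gap to it. I repeated an offset in that call (rows are relative to the call's start pose), but it did no harm. Pushing +y now.

Call:
move_arm([
  {"x":-0.07,"y":-0.4,"z":0.6,"twist":0},
  {"x":-0.07,"y":-0.4,"z":1.4,"twist":0},
  {"x":-0.07,"y":-0.4,"z":1.65,"twist":0},
  {"x":0.1,"y":-0.4,"z":1.65,"twist":0},
  {"x":0.25,"y":-0.4,"z":1.65,"twist":0},
  {"x":0.4,"y":-0.4,"z":1.65,"twist":0},
  {"x":0.55,"y":-0.4,"z":1.65,"twist":0},
  {"x":0.63,"y":-0.4,"z":1.65,"twist":0},
  {"x":0.68,"y":-0.4,"z":1.65,"twist":0},
  {"x":0.68,"y":-0.4,"z":1.65,"twist":0},
])

```text
clock: 11.55
position: [0.5702, 0.0194, 0.0143]
eef_rot: [[-0.036, 0.999, 0.0], [0.999, 0.036, 0.0], [0.0, 0.0, -1.0]]
ft_force: [0.4, 0.3, -0.2]
finger_gap: 0.423
```

Run:
```python
from h import *
p,d,c=shot('wrist','w9')
jplan(-.063,-.037,.014,90)
```

```text
world [0.5701 0.0219] t 11.6 tcp [0.5702 0.0192 0.0142] yaw(x) 92.03 tilt [0.   0.01] F [ 0.84  0.34 -1.38] gap 0.418 q [  1.9  26.9 -15.   48.1   0.   89.9]
plan x,y,z [0.068 0.001 0.005] twist 0.004
```

View pics/w9.png

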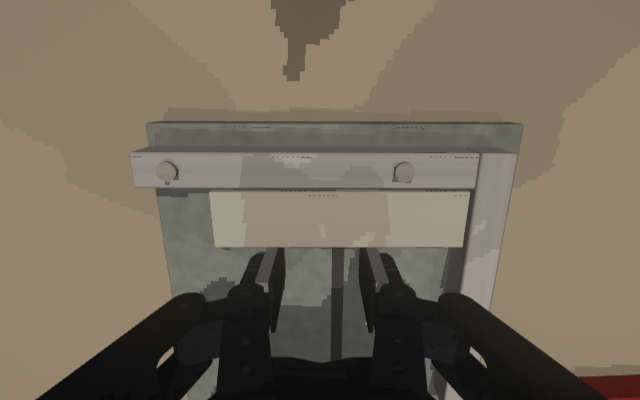

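Call:
move_arm([
  {"x":0.04,"y":0,"z":0,"twist":0},
  {"x":0.08,"y":0,"z":0,"twist":0},
  {"x":0.1,"y":0,"z":0,"twist":0},
  {"x":0.1,"y":0,"z":0,"twist":0},
])

```text
clock: 12.0
position: [0.57, 0.0216, 0.0141]
eef_rot: [[-0.034, 0.999, -0.0], [0.999, 0.034, -0.003], [-0.003, -0.0, -1.0]]
ft_force: [-0.1, -7.4, 0.4]
finger_gap: 0.42
```

```bash
python3 - <<'E'
from h import *
p,d,c=shot('wrist','w10')
s=state();print(w2j(*s['position'][:2]))
E
python3 crop.py w10 120 110 540 270 1.9
```

```text
t 12.05 tcp [0.57   0.0216 0.0141] yaw(x) 91.94 tilt [-0.   -0.16] F [ 1.29 -6.57  1.06] gap 0.418 q [  2.3  26.9 -15.   48.1  -0.2  90.3]
[-0.06313318 -0.037335  ]
```

View pics/w10c.png

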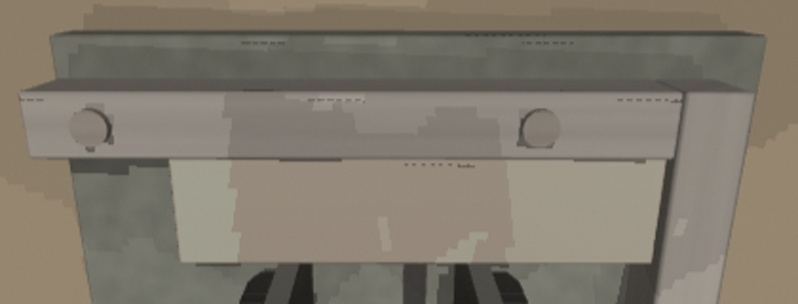

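White seats against the fence (−7 N). Now the orange strip.

Run:
```python
from h import *
plan(.553,-.3825,.12,108.2)
```

```text
t 12.05 tcp [0.57   0.0216 0.0141] yaw(x) 91.94 tilt [-0.   -0.16] F [ 1.29 -6.57  1.06] gap 0.418 q [  2.3  26.9 -15.   48.1  -0.2  90.3]
plan x,y,z [-10.089  -0.768  -2.619] twist -2.032
```

Call:
move_arm([
  {"x":-0.2,"y":0,"z":0,"twist":0},
  {"x":-0.3,"y":0,"z":-1,"twist":0},
  {"x":-0.6,"y":0,"z":-2.2,"twist":0},
  {"x":-1,"y":0,"z":-3.4,"twist":0},
  {"x":-1.8,"y":-0.1,"z":-4.2,"twist":0},
  {"x":-2.9,"y":-0.2,"z":-4.5,"twist":-0.4},
  {"x":-4,"y":-0.3,"z":-4.5,"twist":-0.8},
  {"x":-5.1,"y":-0.4,"z":-4.5,"twist":-1.2},
  {"x":-6.2,"y":-0.5,"z":-4.5,"twist":-1.6},
  {"x":-7.3,"y":-0.6,"z":-4.5,"twist":-2.03},
  {"x":-8.4,"y":-0.7,"z":-4.5,"twist":-2.03},
  {"x":-9.4,"y":-0.77,"z":-4.0,"twist":-2.03},
  {"x":-10.09,"y":-0.77,"z":-3.2,"twist":-2.03},
  {"x":-10.09,"y":-0.77,"z":-2.6,"twist":-2.03},
  {"x":-10.09,"y":-0.77,"z":-2.6,"twist":-2.03},
], claw=0.6)

```text
clock: 13.55
position: [0.551, -0.3812, 0.114]
eef_rot: [[-0.312, 0.95, -0.005], [0.95, 0.312, 0.004], [0.006, -0.004, -1.0]]
ft_force: [0.7, 1.0, -0.9]
finger_gap: 0.601
```

Run:
```python
from h import *
p,d,c=shot('wrist','w11')
b=bars('w11')
plan(.553,-.3825,.004,108.2)
```

```text
px [532.2   9.7] xy 0.6363 -0.2205 yaw 18.11 L 62.7 W 16.5 zmed 0.0109 edge
px [631.8  96.1] xy 0.7329 -0.2414 yaw -56.04 L 34.2 W 13.7 zmed 0.0120 edge
px [324.2 194.6] xy 0.5542 -0.3830 yaw -71.73 L 108.8 W 25.8 zmed 0.0130 
t 13.6 tcp [ 0.5521 -0.3811  0.1164] yaw(x) 108.21 tilt [-0.17  0.16] F [-0.39  0.27  1.04] gap 0.595 q [-34.6  31.1   9.3  68.5   0.   37.2]
plan x,y,z [-0.051  0.016  2.81 ] twist 0.001
```

View pics/w11.png

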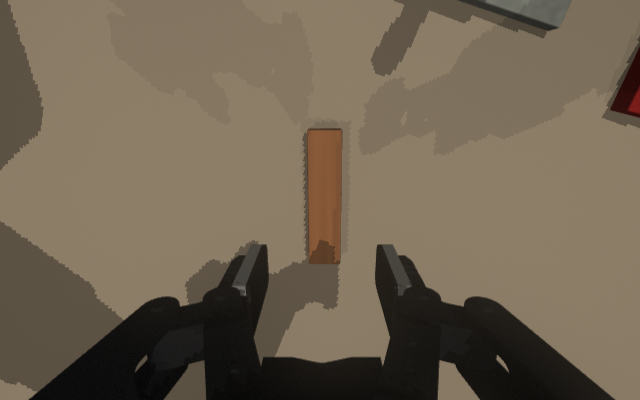

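Call:
move_arm([
  {"x":-0.03,"y":0.02,"z":0.9,"twist":0},
  {"x":-0.03,"y":0.02,"z":1.8,"twist":0},
  {"x":-0.03,"y":0.02,"z":2.5,"twist":0},
  {"x":-0.03,"y":0.02,"z":2.84,"twist":0},
  {"x":-0.03,"y":0.02,"z":2.84,"twist":0},
  {"x":-0.03,"y":0.02,"z":2.84,"twist":0},
])

```text
clock: 14.2
position: [0.5556, -0.3826, 0.0064]
eef_rot: [[-0.314, 0.95, 0.002], [0.95, 0.314, -0.001], [-0.002, 0.001, -1.0]]
ft_force: [0.4, 0.0, 0.5]
finger_gap: 0.602
```

Call:
move_arm([
  {"x":0,"y":0,"z":0,"twist":0},
  {"x":0,"y":0,"z":0,"twist":0},
  {"x":0,"y":0,"z":0,"twist":0},
  {"x":0,"y":0,"z":0,"twist":0},
  {"x":0,"y":0,"z":0,"twist":0},
  {"x":0,"y":0,"z":0,"twist":0},
  {"x":0,"y":0,"z":-0.3,"twist":0},
  {"x":0,"y":0,"z":-1.2,"twist":0},
  {"x":0,"y":0,"z":-2.4,"twist":0},
  {"x":0,"y":0,"z":-3.6,"twist":0},
  {"x":0,"y":0,"z":-4.8,"twist":0},
  {"x":0,"y":0,"z":-4.8,"twist":0},
  {"x":0,"y":0,"z":-4.8,"twist":0},
], claw=0.1)

```text
clock: 15.5
position: [0.5551, -0.3827, 0.1989]
eef_rot: [[-0.313, 0.95, 0.003], [0.95, 0.313, -0.002], [-0.003, 0.002, -1.0]]
ft_force: [-0.7, 0.6, -1.9]
finger_gap: 0.281
```

Run:
```python
from h import *
jplan(-.063,-.062,.06); jplan(-.063,-.062,.018)
```

```text
world [ 0.571  -0.0031] t 15.5 tcp [ 0.5551 -0.3827  0.1989] yaw(x) 108.25 tilt [ 0.18 -0.12] F [-0.73  0.58 -1.93] gap 0.281 q [-34.6  29.2  18.2  78.9   0.   37.2]
plan x,y,z [8.899 3.341 3.455] twist -9.219
world [ 0.571  -0.0031] t 15.5 tcp [ 0.5551 -0.3827  0.1989] yaw(x) 108.25 tilt [ 0.18 -0.12] F [-0.73  0.58 -1.93] gap 0.281 q [-34.6  29.2  18.2  78.9   0.   37.2]
plan x,y,z [8.902 3.339 4.505] twist -9.219
```

Call:
move_arm([
  {"x":0.9,"y":0.35,"z":0,"twist":-1},
  {"x":1.8,"y":0.7,"z":0,"twist":-2},
  {"x":2.8,"y":1.05,"z":0,"twist":-3},
  {"x":3.8,"y":1.4,"z":0,"twist":-4},
  {"x":4.8,"y":1.8,"z":0,"twist":-5},
  {"x":5.8,"y":2.15,"z":0,"twist":-6},
  {"x":6.8,"y":2.5,"z":0,"twist":-7},
  {"x":7.8,"y":2.9,"z":0.3,"twist":-8},
  {"x":8.6,"y":3.25,"z":1,"twist":-9},
  {"x":8.9,"y":3.34,"z":2,"twist":-9.22},
  {"x":8.9,"y":3.34,"z":3,"twist":-9.22},
  {"x":8.9,"y":3.34,"z":3.7,"twist":-9.22},
  {"x":8.9,"y":3.34,"z":3.7,"twist":-9.22},
  {"x":8.9,"y":3.34,"z":3.7,"twist":-9.22},
])

```text
clock: 16.9
position: [0.5692, -0.0024, 0.0482]
eef_rot: [[-0.999, -0.035, -0.002], [-0.035, 0.999, 0.0], [0.002, 0.0, -1.0]]
ft_force: [0.1, -0.1, -0.8]
finger_gap: 0.28
```

Run:
```python
from h import *
p,d,c=shot('wrist','w12')
jplan(-.063,-.062,.018)
print('near end',w2j(*onplane(c,320,149,.058)[:2]))
```

```text
world [ 0.571  -0.0031] t 16.95 tcp [ 0.5703 -0.0025  0.0493] yaw(x) -178.0 tilt [0.02 0.01] F [ 0.06 -0.55 -0.47] gap 0.278 q [ -0.3  24.8 -12.5  52.7   0.   -2.3]
plan x,y,z [-0.018 -0.015  0.783] twist -0.0
near end [-0.11898391 -0.06209511]
```

View pics/w12.png

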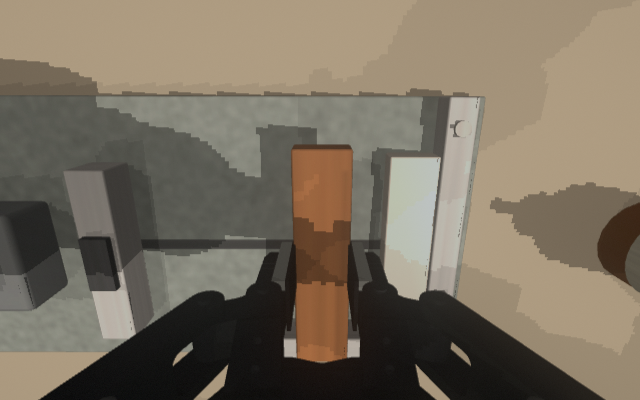

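Call:
move_arm([
  {"x":0,"y":0,"z":0.3,"twist":0},
  {"x":0,"y":0,"z":0.6,"twist":0},
  {"x":0,"y":0,"z":0.76,"twist":0},
  {"x":-0.1,"y":0,"z":0.76,"twist":0},
  {"x":-0.17,"y":0,"z":0.76,"twist":0},
  {"x":-0.22,"y":0,"z":0.76,"twist":0},
  {"x":-0.24,"y":0,"z":0.78,"twist":0},
  {"x":-0.24,"y":0,"z":0.8,"twist":0},
])

```text
clock: 17.75
position: [0.5783, -0.0021, 0.0184]
eef_rot: [[-0.999, -0.035, -0.001], [-0.035, 0.999, 0.0], [0.001, 0.0, -1.0]]
ft_force: [-14.4, -1.6, 37.9]
finger_gap: 0.282
```

Run:
```python
from h import *
p,d,c=shot('wrist','w13')
jplan(-.063,-.062,.018)
print('near end',w2j(*onplane(c,320,149,.027)[:2]))
```

```text
world [ 0.571  -0.0031] t 17.8 tcp [ 0.5783 -0.0021  0.0185] yaw(x) -178.0 tilt [-0.04  0.  ] F [-12.7   -0.79  28.49] gap 0.279 q [ -0.2  27.3 -13.5  49.3   0.   -2.2]
plan x,y,z [ 0.183 -0.017  0.013] twist 0.0
near end [-0.10966313 -0.06215656]
```

View pics/w13.png

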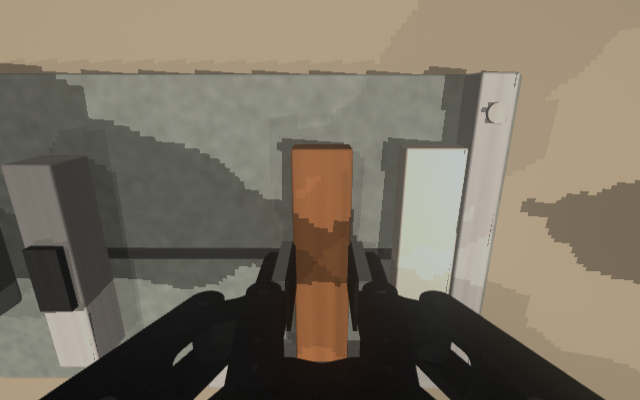

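Call:
move_arm([
  {"x":0.03,"y":0,"z":-0.04,"twist":0},
  {"x":0.03,"y":0,"z":-0.04,"twist":0},
  {"x":0.03,"y":0,"z":-0.04,"twist":0},
  {"x":0.03,"y":0,"z":-0.04,"twist":0},
  {"x":0.03,"y":0,"z":-0.5,"twist":0},
  {"x":0.1,"y":0,"z":-1.3,"twist":0},
  {"x":0.2,"y":-0.3,"z":-1.6,"twist":1},
  {"x":0.24,"y":-0.6,"z":-1.6,"twist":2},
  {"x":0.24,"y":-0.75,"z":-1.6,"twist":3},
  {"x":0.24,"y":-0.75,"z":-1.6,"twist":4},
  {"x":0.24,"y":-0.75,"z":-1.6,"twist":5},
  {"x":0.24,"y":-0.75,"z":-1.6,"twist":6},
  {"x":0.24,"y":-0.75,"z":-1.6,"twist":7},
  {"x":0.24,"y":-0.75,"z":-1.6,"twist":8},
  {"x":0.24,"y":-0.75,"z":-1.6,"twist":9},
  {"x":0.24,"y":-0.75,"z":-1.6,"twist":10},
  {"x":0.24,"y":-0.75,"z":-1.6,"twist":11},
  {"x":0.24,"y":-0.75,"z":-1.6,"twist":11.25},
  {"x":0.24,"y":-0.75,"z":-1.6,"twist":11.25},
], claw=0.41)

```text
clock: 19.7
position: [0.5709, -0.0323, 0.0801]
eef_rot: [[-0.035, 0.999, -0.001], [0.999, 0.035, 0.0], [0.0, -0.001, -1.0]]
ft_force: [-0.4, 0.2, -0.5]
finger_gap: 0.408
```

Run:
```python
from h import *
p,d,c=shot('wrist','w14')
jplan(-.063,-.092,.014,90);jplan(-.063,-.061,.014,90)
```

```text
world [ 0.572 -0.033] t 19.75 tcp [ 0.571  -0.0323  0.0802] yaw(x) 92.08 tilt [-0.02  0.01] F [-0.02  0.25  0.09] gap 0.41 q [-3.2 23.3 -9.7 57.   0.  84.7]
plan x,y,z [-0.019  0.027  1.655] twist 0.009
world [ 0.571  -0.0021] t 19.75 tcp [ 0.571  -0.0323  0.0802] yaw(x) 92.08 tilt [-0.02  0.01] F [-0.02  0.25  0.09] gap 0.41 q [-3.2 23.3 -9.7 57.   0.  84.7]
plan x,y,z [0.756 0.028 1.655] twist 0.009
```

View pics/w14.png

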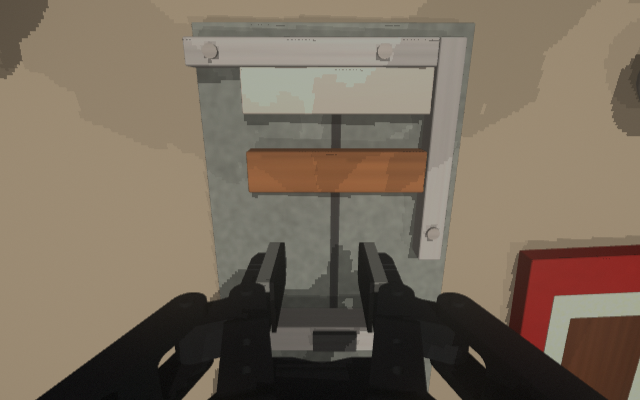

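Call:
move_arm([
  {"x":0,"y":0,"z":0.6,"twist":0},
  {"x":0,"y":0,"z":1.4,"twist":0},
  {"x":0,"y":0,"z":1.65,"twist":0},
  {"x":0.15,"y":0,"z":1.65,"twist":0},
  {"x":0.3,"y":0,"z":1.65,"twist":0},
  {"x":0.45,"y":0,"z":1.65,"twist":0},
  {"x":0.6,"y":0,"z":1.65,"twist":0},
  {"x":0.7,"y":0,"z":1.65,"twist":0},
  {"x":0.75,"y":0,"z":1.65,"twist":0},
  {"x":0.78,"y":0,"z":1.65,"twist":0},
  {"x":0.8,"y":0,"z":1.65,"twist":0},
  {"x":0.8,"y":0,"z":1.65,"twist":0},
])

```text
clock: 20.95
position: [0.5705, -0.0042, 0.0155]
eef_rot: [[-0.033, 0.999, 0.002], [0.999, 0.033, -0.008], [-0.008, 0.001, -1.0]]
ft_force: [-0.6, -20.9, 4.4]
finger_gap: 0.415
```

```bash
python3 - <<'E'
from h import *
p,d,c=shot('wrist','w15')
s=state();print(w2j(*s['position'][:2]))
E
python3 crop.py w15 120 80 540 280 1.9
```

```text
t 21.0 tcp [ 0.5705 -0.0042  0.0155] yaw(x) 91.86 tilt [ 0.1  -0.46] F [  0.08 -21.03   5.11] gap 0.412 q [ -0.2  26.7 -15.   48.1  -0.5  88. ]
[-0.06349413 -0.06317184]
```

View pics/w15c.png

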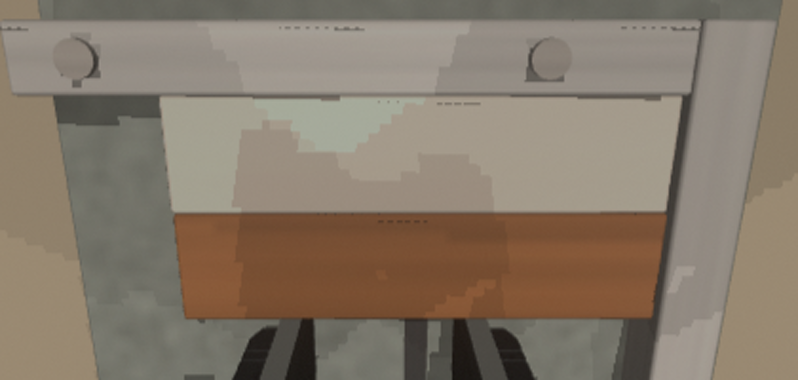

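Two are tight. Now over to the left pair, lifting high above the bottles.

Run:
```python
from h import *
plan(.495,.39,.25,88)
```

```text
t 21.0 tcp [ 0.5705 -0.0042  0.0155] yaw(x) 91.86 tilt [ 0.1  -0.46] F [  0.08 -21.03   5.11] gap 0.412 q [ -0.2  26.7 -15.   48.1  -0.5  88. ]
plan x,y,z [ 9.864 -1.559 -5.946] twist 0.483
```

Call:
move_arm([
  {"x":-0.25,"y":0,"z":0,"twist":0},
  {"x":-0.3,"y":0,"z":-1,"twist":0},
  {"x":-0.3,"y":0,"z":-2.2,"twist":0},
  {"x":-0.3,"y":0,"z":-3.4,"twist":0},
  {"x":0,"y":-0.1,"z":-4.5,"twist":0},
  {"x":0.4,"y":-0.2,"z":-5.6,"twist":0},
  {"x":1.4,"y":-0.4,"z":-6,"twist":0},
  {"x":2.5,"y":-0.6,"z":-6,"twist":0},
  {"x":3.6,"y":-0.8,"z":-6,"twist":0},
  {"x":4.7,"y":-1,"z":-6,"twist":0},
  {"x":5.8,"y":-1.2,"z":-6,"twist":0},
  {"x":6.9,"y":-1.4,"z":-6,"twist":0.2},
  {"x":8,"y":-1.55,"z":-6,"twist":0.4},
  {"x":9,"y":-1.55,"z":-6,"twist":0.4},
  {"x":9.7,"y":-1.55,"z":-6,"twist":0.4},
  {"x":9.7,"y":-1.55,"z":-6,"twist":0.4},
  {"x":9.7,"y":-1.55,"z":-6,"twist":0.4},
], claw=0.6)

```text
clock: 22.7
position: [0.4938, 0.3857, 0.2543]
eef_rot: [[0.019, 1.0, -0.001], [1.0, -0.019, -0.0], [-0.0, -0.001, -1.0]]
ft_force: [-0.5, -1.2, 0.2]
finger_gap: 0.599
```

```bash
python3 - <<'E'
from h import *
state()
p,d,c=shot('wrist','w16')
bars('w16')
E
python3 crop.py w16 200 60 480 260 2.8
```

```text
t 22.7 tcp [0.4938 0.3857 0.2543] yaw(x) 88.91 tilt [-0.04 -0.01] F [-0.46 -1.22  0.21] gap 0.599 q [ 38.   23.7  17.3  83.6   0.  129.1]
px [567.9 230.2] xy 0.8127 0.2792 yaw -76.77 L 295.4 W 170.6 zmed 0.0090 edge
px [381.8 155.9] xy 0.5649 0.3872 yaw 79.57 L 109.4 W 27.0 zmed 0.0129 
px [273.5 195.6] xy 0.4355 0.3408 yaw -81.97 L 110.2 W 26.9 zmed 0.0128 
px [ 26.2 367.4] xy 0.0566 0.0861 yaw -33.86 L 88.4 W 65.7 zmed 0.0119 edge
```

View pics/w16.png

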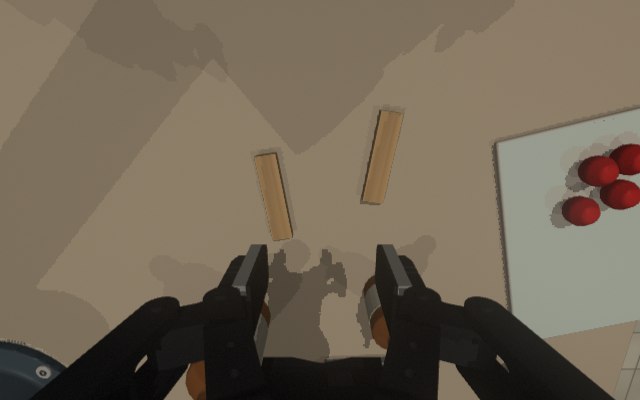

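View pics/w16c.png

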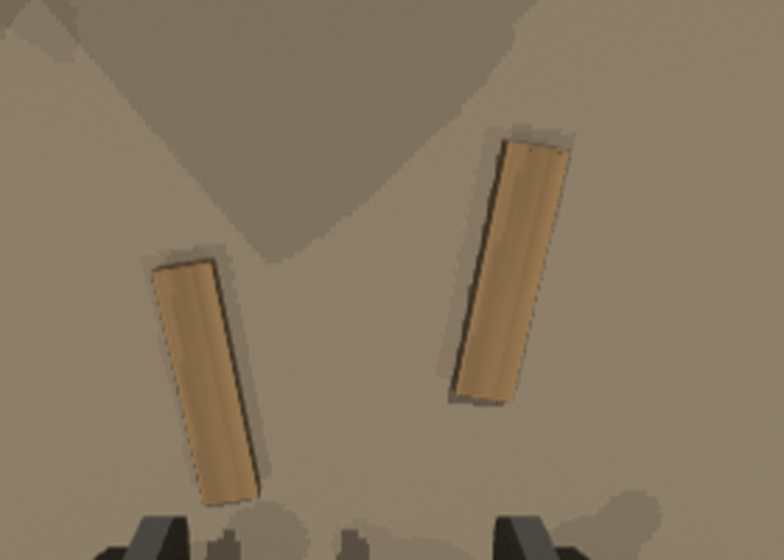

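Both are plain bars of 110 x 27 x 13–14 mm, so all four are strips. Grasping the left one at px (273,196).

Run:
```python
from h import *
plan(.4355,.3408,.004,98.03)
```

```text
t 22.75 tcp [0.494  0.3849 0.2545] yaw(x) 88.84 tilt [-0.02 -0.01] F [0.8  0.22 0.6 ] gap 0.601 q [ 37.9  23.7  17.3  83.7   0.  129.1]
plan x,y,z [-1.129 -1.437  6.265] twist -1.149
```

Call:
move_arm([
  {"x":-0.6,"y":-0.7,"z":0.6,"twist":-0.6},
  {"x":-1.12,"y":-1.4,"z":1.4,"twist":-1.15},
  {"x":-1.12,"y":-1.44,"z":2.5,"twist":-1.15},
  {"x":-1.12,"y":-1.44,"z":3.6,"twist":-1.15},
  {"x":-1.12,"y":-1.44,"z":4.5,"twist":-1.15},
  {"x":-1.12,"y":-1.44,"z":5.3,"twist":-1.15},
  {"x":-1.12,"y":-1.44,"z":5.9,"twist":-1.15},
  {"x":-1.12,"y":-1.44,"z":6.26,"twist":-1.15},
  {"x":-1.12,"y":-1.44,"z":6.26,"twist":-1.15},
  {"x":-1.12,"y":-1.44,"z":6.26,"twist":-1.15},
])

```text
clock: 23.75
position: [0.4361, 0.3409, 0.0048]
eef_rot: [[-0.138, 0.99, 0.0], [0.99, 0.138, 0.0], [0.0, 0.0, -1.0]]
ft_force: [0.8, 0.3, 0.7]
finger_gap: 0.602
```

Run:
```python
from h import *
state()
p,d,c=shot('wrist','w17')
```

```text
t 23.75 tcp [0.4361 0.3409 0.0048] yaw(x) 97.94 tilt [0.01 0.01] F [0.83 0.33 0.68] gap 0.602 q [ 38.   26.1 -18.1  45.7   0.  120.1]
```

View pics/w17.png

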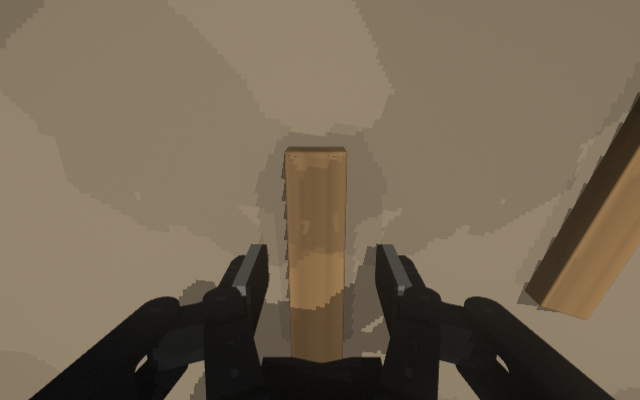

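Call:
move_arm([
  {"x":0,"y":0,"z":0,"twist":0},
  {"x":0,"y":0,"z":0,"twist":0},
  {"x":0,"y":0,"z":0,"twist":0},
  {"x":0,"y":0,"z":0,"twist":0},
  {"x":0,"y":0,"z":0,"twist":0},
  {"x":0,"y":0,"z":0,"twist":0},
  {"x":0,"y":0,"z":-0.3,"twist":0},
  {"x":0,"y":0,"z":-1.2,"twist":0},
  {"x":0,"y":0,"z":-2.4,"twist":0},
  {"x":0,"y":0,"z":-3.6,"twist":0},
  {"x":0,"y":0,"z":-4.8,"twist":0},
  {"x":0,"y":0,"z":-5.6,"twist":0},
  {"x":0,"y":0,"z":-5.6,"twist":0},
], claw=0.1)

```text
clock: 25.1
position: [0.4373, 0.3429, 0.2341]
eef_rot: [[-0.14, 0.99, 0.007], [0.99, 0.139, 0.006], [0.005, 0.008, -1.0]]
ft_force: [0.9, 0.6, -0.9]
finger_gap: 0.283
```

Run:
```python
from h import *
jplan(-.063,-.088,.05)
```

```text
world [ 0.5719 -0.029 ] t 25.1 tcp [0.4373 0.3429 0.2341] yaw(x) 98.02 tilt [0.4  0.32] F [ 0.88  0.59 -0.92] gap 0.283 q [ 38.1  16.2   3.2  76.5   0.  120.1]
plan x,y,z [-9.698  2.     4.574] twist -10.497
```

Call:
move_arm([
  {"x":-0.9,"y":0.2,"z":0,"twist":-1},
  {"x":-1.8,"y":0.4,"z":0,"twist":-2},
  {"x":-2.8,"y":0.6,"z":0,"twist":-3},
  {"x":-3.8,"y":0.8,"z":0,"twist":-4},
  {"x":-4.8,"y":1.0,"z":0,"twist":-5},
  {"x":-5.8,"y":1.2,"z":0,"twist":-6},
  {"x":-6.8,"y":1.4,"z":0,"twist":-7},
  {"x":-7.8,"y":1.6,"z":0,"twist":-8},
  {"x":-8.8,"y":1.8,"z":0.3,"twist":-9},
  {"x":-9.7,"y":2.0,"z":1,"twist":-10},
  {"x":-9.7,"y":2.0,"z":2,"twist":-10.5},
  {"x":-9.7,"y":2.0,"z":3,"twist":-10.5},
  {"x":-9.7,"y":2.0,"z":4,"twist":-10.5},
  {"x":-9.7,"y":2.0,"z":4.5,"twist":-10.5},
  {"x":-9.7,"y":2.0,"z":4.5,"twist":-10.5},
])

```text
clock: 26.6
position: [0.5661, -0.0313, 0.0449]
eef_rot: [[-0.999, -0.035, -0.007], [-0.035, 0.999, 0.001], [0.007, 0.001, -1.0]]
ft_force: [-0.1, -0.2, -1.1]
finger_gap: 0.284
```

Run:
```python
from h import *
p,d,c=shot('wrist','w18')
jplan(-.063,-.088,.0185)
print('near end',w2j(*onplane(c,320,149,.06)[:2]))
```

```text
world [ 0.5719 -0.029 ] t 26.65 tcp [ 0.5676 -0.0313  0.047 ] yaw(x) -177.99 tilt [-0.2   0.02] F [-0.28 -0.07 -0.67] gap 0.282 q [ -3.2  24.9 -12.7  52.6   0.   -5.2]
plan x,y,z [-0.111  0.053  0.712] twist 0.002
near end [-0.12375451 -0.09084883]
```

View pics/w18.png

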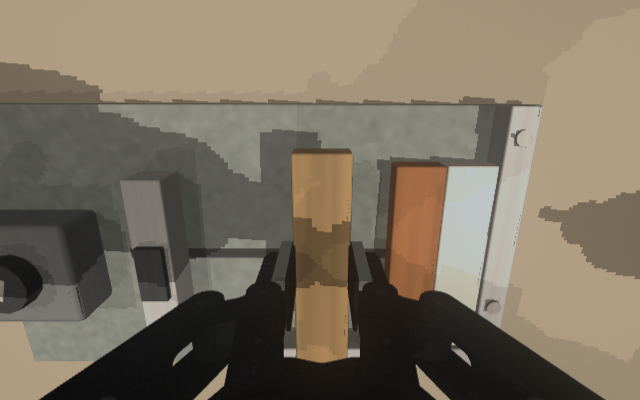

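Call:
move_arm([
  {"x":0,"y":0.03,"z":0.3,"twist":0},
  {"x":0,"y":0.03,"z":0.55,"twist":0},
  {"x":0,"y":0.03,"z":0.66,"twist":0},
  {"x":-0.1,"y":0.03,"z":0.68,"twist":0},
  {"x":-0.2,"y":0.03,"z":0.68,"twist":0},
  {"x":-0.26,"y":0.03,"z":0.68,"twist":0},
  {"x":-0.29,"y":0.03,"z":0.7,"twist":0},
  {"x":-0.29,"y":0.03,"z":0.71,"twist":0},
])

```text
clock: 27.45
position: [0.5776, -0.0299, 0.0193]
eef_rot: [[-0.999, -0.035, -0.006], [-0.035, 0.999, -0.0], [0.006, 0.0, -1.0]]
ft_force: [-11.3, -1.2, 4.1]
finger_gap: 0.281
```

Run:
```python
from h import *
p,d,c=shot('wrist','w19')
jplan(-.063,-.088,.0185)
print('near end',w2j(*onplane(c,320,149,.027)[:2]))
```

```text
world [ 0.5719 -0.029 ] t 27.5 tcp [ 0.5776 -0.0298  0.0193] yaw(x) -178.0 tilt [-0.34  0.  ] F [-11.17   0.09   5.03] gap 0.278 q [ -2.9  27.4 -13.1  49.8  -0.   -5. ]
plan x,y,z [0.14  0.025 0.02 ] twist 0.0
near end [-0.11111727 -0.08985015]
```

View pics/w19.png

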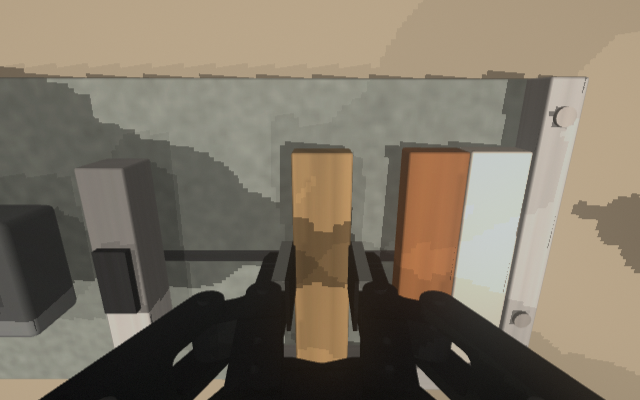

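Call:
move_arm([
  {"x":0.02,"y":0,"z":0,"twist":0},
  {"x":0.02,"y":0,"z":0,"twist":0},
  {"x":0.02,"y":0,"z":0,"twist":0},
  {"x":0.02,"y":0,"z":0,"twist":0},
  {"x":0.03,"y":0,"z":-0.5,"twist":0},
  {"x":0.1,"y":0,"z":-1.3,"twist":0},
  {"x":0.2,"y":-0.3,"z":-1.6,"twist":1},
  {"x":0.24,"y":-0.6,"z":-1.6,"twist":2},
  {"x":0.24,"y":-0.75,"z":-1.6,"twist":3},
  {"x":0.24,"y":-0.75,"z":-1.6,"twist":4},
  {"x":0.24,"y":-0.75,"z":-1.6,"twist":5},
  {"x":0.24,"y":-0.75,"z":-1.6,"twist":6},
  {"x":0.24,"y":-0.75,"z":-1.6,"twist":7},
  {"x":0.24,"y":-0.75,"z":-1.6,"twist":8},
  {"x":0.24,"y":-0.75,"z":-1.6,"twist":9},
  {"x":0.24,"y":-0.75,"z":-1.6,"twist":10},
  {"x":0.24,"y":-0.75,"z":-1.6,"twist":11},
  {"x":0.24,"y":-0.75,"z":-1.6,"twist":11.25},
  {"x":0.24,"y":-0.75,"z":-1.6,"twist":11.25},
], claw=0.41)

```text
clock: 29.4
position: [0.5723, -0.0601, 0.0838]
eef_rot: [[-0.035, 0.999, 0.0], [0.999, 0.035, 0.0], [0.0, 0.0, -1.0]]
ft_force: [-0.4, -0.1, 0.1]
finger_gap: 0.406
```

Run:
```python
from h import *
p,d,c=shot('wrist','w20')
jplan(-.063,-.119,.014,90);jplan(-.063,-.087,.014,90)
```

```text
world [ 0.573 -0.06 ] t 29.45 tcp [ 0.5723 -0.0601  0.0838] yaw(x) 92.07 tilt [0.02 0.01] F [0.03 0.44 0.66] gap 0.411 q [-6.  23.4 -9.  57.6  0.  81.9]
plan x,y,z [0.002 0.017 1.745] twist 0.009
world [ 0.5719 -0.028 ] t 29.45 tcp [ 0.5723 -0.0601  0.0838] yaw(x) 92.07 tilt [0.02 0.01] F [0.03 0.44 0.66] gap 0.411 q [-6.  23.4 -9.  57.6  0.  81.9]
plan x,y,z [0.802 0.018 1.745] twist 0.009
```

View pics/w20.png

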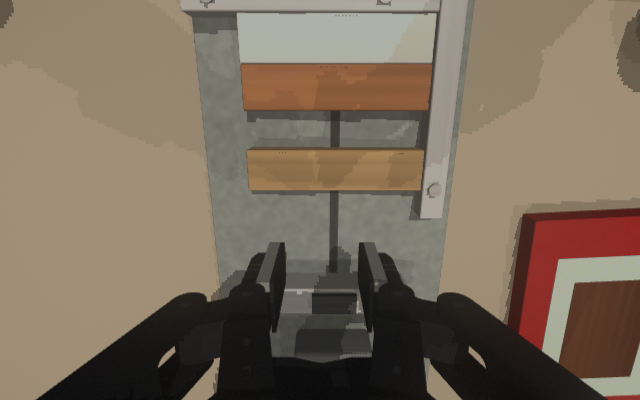

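Call:
move_arm([
  {"x":0,"y":0,"z":0.6,"twist":0},
  {"x":0,"y":0,"z":1.4,"twist":0},
  {"x":0,"y":0,"z":1.74,"twist":0},
  {"x":0.15,"y":0,"z":1.74,"twist":0},
  {"x":0.3,"y":0,"z":1.74,"twist":0},
  {"x":0.45,"y":0,"z":1.74,"twist":0},
  {"x":0.6,"y":0,"z":1.74,"twist":0},
  {"x":0.7,"y":0,"z":1.74,"twist":0},
  {"x":0.76,"y":0,"z":1.74,"twist":0},
  {"x":0.79,"y":0,"z":1.74,"twist":0},
  {"x":0.81,"y":0,"z":1.74,"twist":0},
  {"x":0.81,"y":0,"z":1.74,"twist":0},
])

```text
clock: 30.65
position: [0.5712, -0.0303, 0.0145]
eef_rot: [[-0.033, 0.999, 0.001], [0.999, 0.033, -0.005], [-0.005, 0.0, -1.0]]
ft_force: [-0.7, -13.7, 1.5]
finger_gap: 0.415
```

```bash
python3 - <<'E'
from h import *
p,d,c=shot('wrist','w21')
s=state();print(w2j(*s['position'][:2]))
plan(.5649,.3872,.12,79.57)
E
python3 crop.py w21 120 80 540 280 1.9
```

```text
t 30.7 tcp [ 0.5712 -0.0303  0.0146] yaw(x) 91.92 tilt [ 0.04 -0.3 ] F [ -0.71 -14.22   2.09] gap 0.409 q [ -2.9  26.9 -14.8  48.2  -0.3  85.2]
[-0.06372044 -0.08925241]
t 30.7 tcp [ 0.5712 -0.0303  0.0146] yaw(x) 91.92 tilt [ 0.04 -0.3 ] F [ -0.71 -14.22   2.09] gap 0.409 q [ -2.9  26.9 -14.8  48.2  -0.3  85.2]
plan x,y,z [10.424  0.192 -2.691] twist 1.543
```

View pics/w21c.png

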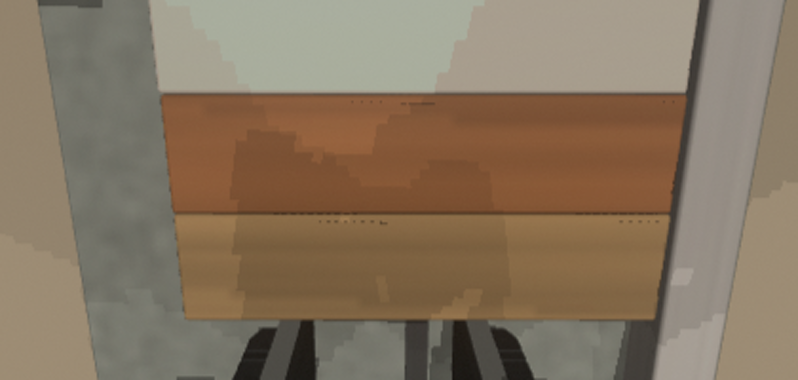

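Call:
move_arm([
  {"x":-0.25,"y":0,"z":0,"twist":0},
  {"x":-0.3,"y":0,"z":-1,"twist":0},
  {"x":-0.3,"y":0,"z":-2.2,"twist":0},
  {"x":-0.3,"y":0,"z":-3.4,"twist":0},
  {"x":0,"y":0,"z":-4.6,"twist":0},
  {"x":0.4,"y":0,"z":-5.8,"twist":0},
  {"x":1.4,"y":0,"z":-6.2,"twist":0},
  {"x":2.5,"y":0,"z":-6.2,"twist":0.2},
  {"x":3.6,"y":0,"z":-6.2,"twist":0.4},
  {"x":4.7,"y":0,"z":-6.2,"twist":0.6},
  {"x":5.8,"y":0,"z":-6.2,"twist":0.8},
  {"x":6.9,"y":0.1,"z":-6.2,"twist":1},
  {"x":8,"y":0.15,"z":-6.2,"twist":1.2},
  {"x":9,"y":0.19,"z":-5.8,"twist":1.4},
  {"x":10,"y":0.19,"z":-5,"twist":1.54},
  {"x":10.4,"y":0.19,"z":-4,"twist":1.54},
  {"x":10.42,"y":0.19,"z":-3.1,"twist":1.54},
  {"x":10.42,"y":0.19,"z":-3.1,"twist":1.54},
  {"x":10.42,"y":0.19,"z":-3.1,"twist":1.54},
], claw=0.6)

```text
clock: 32.6
position: [0.5638, 0.3888, 0.1386]
eef_rot: [[0.179, 0.984, -0.001], [0.984, -0.179, -0.0], [-0.0, -0.001, -1.0]]
ft_force: [0.2, 0.4, -0.2]
finger_gap: 0.601
```

Run:
```python
from h import *
p,d,c=shot('wrist','w22')
b=bars('w22')
for q in b:
    if abs(q[3]-109)<5: plan(q[0],q[1],.004,q[2]%180)
```

```text
px [573.  229.3] xy 0.7899 0.2753 yaw -77.34 L 293.4 W 124.9 zmed 0.0090 edge
px [323.5 183.9] xy 0.5660 0.3876 yaw 79.69 L 108.7 W 25.8 zmed 0.0130 
px [361.8 344.1] xy 0.5741 0.2221 yaw 4.03 L 49.9 W 22.2 zmed 0.0136 
px [188.7 389.5] xy 0.3864 0.1982 yaw -16.89 L 38.7 W 22.2 zmed 0.0145 
t 32.65 tcp [0.5647 0.3891 0.1401] yaw(x) 79.67 tilt [0.08 0.08] F [0.35 0.1  0.65] gap 0.603 q [ 34.6  31.6  13.9  72.2   0.  134.9]
plan x,y,z [-0.036  0.036  3.404] twist -0.002
```

View pics/w22.png

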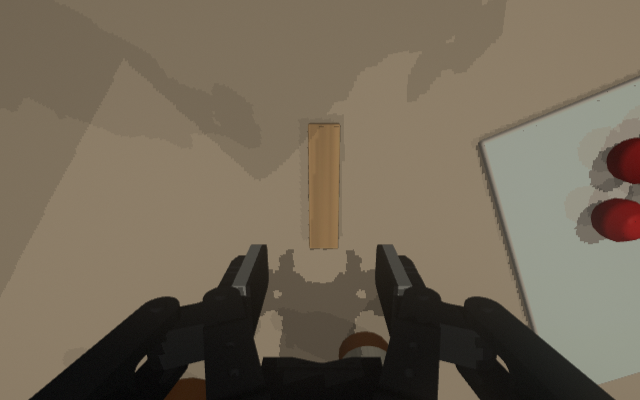

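Call:
move_arm([
  {"x":-0.03,"y":0.03,"z":0.9,"twist":0},
  {"x":-0.03,"y":0.03,"z":1.9,"twist":0},
  {"x":-0.03,"y":0.03,"z":2.7,"twist":0},
  {"x":-0.03,"y":0.03,"z":3.2,"twist":0},
  {"x":-0.03,"y":0.03,"z":3.39,"twist":0},
  {"x":-0.03,"y":0.03,"z":3.39,"twist":0},
  {"x":-0.03,"y":0.03,"z":3.39,"twist":0},
])

```text
clock: 33.35
position: [0.5663, 0.3883, 0.0049]
eef_rot: [[0.179, 0.984, 0.003], [0.984, -0.179, 0.002], [0.002, 0.002, -1.0]]
ft_force: [0.6, -0.2, -0.5]
finger_gap: 0.598
```

Call:
move_arm([
  {"x":0,"y":0,"z":0,"twist":0},
  {"x":0,"y":0,"z":0,"twist":0},
  {"x":0,"y":0,"z":0,"twist":0},
  {"x":0,"y":0,"z":0,"twist":0},
  {"x":0,"y":0,"z":0,"twist":0},
  {"x":0,"y":0,"z":0,"twist":0},
  {"x":0,"y":0,"z":-0.3,"twist":0},
  {"x":0,"y":0,"z":-1.2,"twist":0},
  {"x":0,"y":0,"z":-2.4,"twist":0},
  {"x":0,"y":0,"z":-3.6,"twist":0},
  {"x":0,"y":0,"z":-4.8,"twist":0},
  {"x":0,"y":0,"z":-5.9,"twist":0},
  {"x":0,"y":0,"z":-5.9,"twist":0},
  {"x":0,"y":0,"z":-5.9,"twist":0},
], claw=0.1)

```text
clock: 34.75
position: [0.5652, 0.3879, 0.2405]
eef_rot: [[0.179, 0.984, 0.002], [0.984, -0.179, 0.002], [0.002, 0.002, -1.0]]
ft_force: [0.5, 0.0, -0.5]
finger_gap: 0.283
```

Run:
```python
from h import *
jplan(-.064,-.115,.05)
```

```text
world [ 0.5719 -0.0561] t 34.75 tcp [0.5652 0.3879 0.2405] yaw(x) 79.7 tilt [0.14 0.11] F [ 0.46  0.   -0.54] gap 0.283 q [ 34.5  30.1  25.9  85.6   0.  134.8]
plan x,y,z [-10.902   2.139   4.742] twist -12.788
```

Call:
move_arm([
  {"x":-0.8,"y":0.15,"z":0,"twist":-1},
  {"x":-1.6,"y":0.3,"z":0,"twist":-2},
  {"x":-2.5,"y":0.5,"z":0,"twist":-3},
  {"x":-3.4,"y":0.7,"z":0,"twist":-4},
  {"x":-4.3,"y":0.85,"z":0,"twist":-5},
  {"x":-5.2,"y":1.0,"z":0,"twist":-6},
  {"x":-6.1,"y":1.2,"z":0,"twist":-7},
  {"x":-7.0,"y":1.4,"z":0,"twist":-8},
  {"x":-8,"y":1.6,"z":0,"twist":-9},
  {"x":-9,"y":1.8,"z":0.3,"twist":-10},
  {"x":-10,"y":2.0,"z":0.7,"twist":-11},
  {"x":-10.9,"y":2.14,"z":1.5,"twist":-12},
  {"x":-10.9,"y":2.14,"z":2.5,"twist":-12.79},
  {"x":-10.9,"y":2.14,"z":3.5,"twist":-12.79},
  {"x":-10.9,"y":2.14,"z":4.4,"twist":-12.79},
  {"x":-10.9,"y":2.14,"z":4.75,"twist":-12.79},
  {"x":-10.9,"y":2.14,"z":4.75,"twist":-12.79},
  {"x":-10.9,"y":2.14,"z":4.75,"twist":-12.79},
])

```text
clock: 36.55
position: [0.5704, -0.0565, 0.0481]
eef_rot: [[-0.999, -0.035, -0.002], [-0.035, 0.999, 0.0], [0.002, 0.0, -1.0]]
ft_force: [-0.4, -0.5, -0.5]
finger_gap: 0.287
```

Run:
```python
from h import *
p,d,c=shot('wrist','w23')
jplan(-.063,-.115,.0185)
print('near end',w2j(*onplane(c,320,149,.06)[:2]))
```

```text
world [ 0.5729 -0.056 ] t 36.6 tcp [ 0.5712 -0.0566  0.0489] yaw(x) -177.98 tilt [0.01 0.01] F [ 1.45 -0.41  0.2 ] gap 0.282 q [ -5.7  25.1 -12.   52.9   0.   -7.7]
plan x,y,z [-0.043  0.012  0.76 ] twist 0.002
near end [-0.12002434 -0.1162526 ]
```

View pics/w23.png

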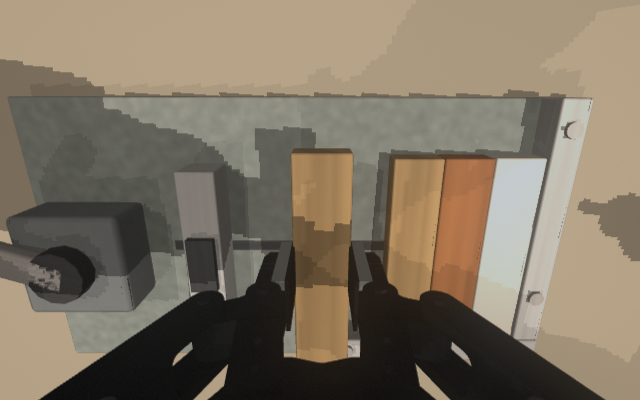

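Call:
move_arm([
  {"x":0,"y":0.03,"z":0.3,"twist":0},
  {"x":0,"y":0.03,"z":0.6,"twist":0},
  {"x":0,"y":0.03,"z":0.73,"twist":0},
  {"x":-0.1,"y":0.03,"z":0.74,"twist":0},
  {"x":-0.18,"y":0.03,"z":0.74,"twist":0},
  {"x":-0.22,"y":0.03,"z":0.74,"twist":0},
  {"x":-0.24,"y":0.03,"z":0.75,"twist":0},
  {"x":-0.24,"y":0.03,"z":0.77,"twist":0},
])

```text
clock: 37.4
position: [0.5788, -0.0551, 0.0176]
eef_rot: [[-0.999, -0.035, -0.004], [-0.035, 0.999, -0.0], [0.004, 0.0, -1.0]]
ft_force: [-8.9, -0.9, 2.9]
finger_gap: 0.284
```

Run:
```python
from h import *
p,d,c=shot('wrist','w24')
jplan(-.063,-.115,.0185)
print('near end',w2j(*onplane(c,320,149,.027)[:2]))
```

```text
world [ 0.5729 -0.056 ] t 37.45 tcp [ 0.5788 -0.0551  0.0175] yaw(x) -178.0 tilt [-0.2  0. ] F [-7.71 -0.55  1.53] gap 0.28 q [ -5.4  27.7 -12.9  49.6  -0.   -7.4]
plan x,y,z [ 0.149 -0.018 -0.024] twist 0.0
near end [-0.11112725 -0.11511253]
```

View pics/w24.png

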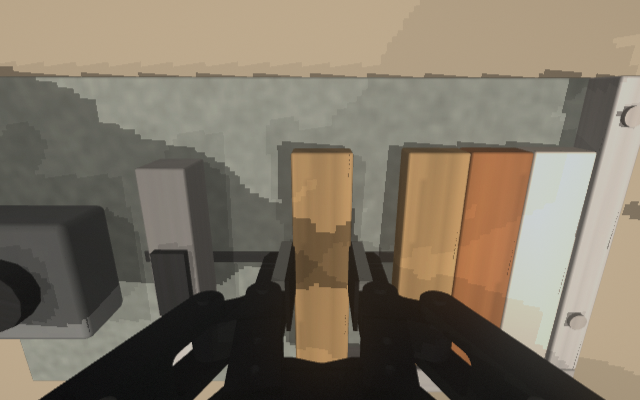

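Call:
move_arm([
  {"x":0.02,"y":0,"z":0.02,"twist":0},
  {"x":0.02,"y":0,"z":0.02,"twist":0},
  {"x":0.02,"y":0,"z":0.02,"twist":0},
  {"x":0.02,"y":0,"z":0.02,"twist":0},
  {"x":0.03,"y":0,"z":-0.5,"twist":0},
  {"x":0.1,"y":0,"z":-1.3,"twist":0},
  {"x":0.2,"y":-0.3,"z":-1.6,"twist":1},
  {"x":0.24,"y":-0.6,"z":-1.6,"twist":2},
  {"x":0.24,"y":-0.75,"z":-1.6,"twist":3},
  {"x":0.24,"y":-0.75,"z":-1.6,"twist":4},
  {"x":0.24,"y":-0.75,"z":-1.6,"twist":5},
  {"x":0.24,"y":-0.75,"z":-1.6,"twist":6},
  {"x":0.24,"y":-0.75,"z":-1.6,"twist":7},
  {"x":0.24,"y":-0.75,"z":-1.6,"twist":8},
  {"x":0.24,"y":-0.75,"z":-1.6,"twist":9},
  {"x":0.24,"y":-0.75,"z":-1.6,"twist":10},
  {"x":0.24,"y":-0.75,"z":-1.6,"twist":11},
  {"x":0.24,"y":-0.75,"z":-1.6,"twist":11.25},
  {"x":0.24,"y":-0.75,"z":-1.6,"twist":11.25},
], claw=0.41)

```text
clock: 39.35
position: [0.5723, -0.0854, 0.0818]
eef_rot: [[-0.035, 0.999, 0.0], [0.999, 0.035, 0.0], [0.0, 0.0, -1.0]]
ft_force: [0.2, -0.3, -0.1]
finger_gap: 0.415
```

Run:
```python
from h import *
p,d,c=shot('wrist','w25')
jplan(-.063,-.145,.014,90);jplan(-.063,-.113,.014,90)
```

```text
world [ 0.5739 -0.086 ] t 39.4 tcp [ 0.5723 -0.0854  0.0818] yaw(x) 92.08 tilt [0.02 0.  ] F [ 0.48 -0.06  0.67] gap 0.412 q [-8.5 23.8 -8.7 57.5  0.  79.4]
plan x,y,z [-0.017  0.04   1.695] twist 0.01
world [ 0.5728 -0.054 ] t 39.4 tcp [ 0.5723 -0.0854  0.0818] yaw(x) 92.08 tilt [0.02 0.  ] F [ 0.48 -0.06  0.67] gap 0.412 q [-8.5 23.8 -8.7 57.5  0.  79.4]
plan x,y,z [0.783 0.041 1.695] twist 0.01
```

View pics/w25.png

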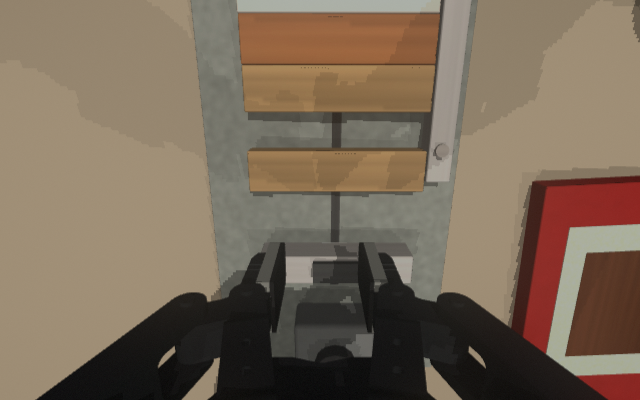

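Call:
move_arm([
  {"x":0,"y":0,"z":0.6,"twist":0},
  {"x":0,"y":0,"z":1.4,"twist":0},
  {"x":0,"y":0,"z":1.69,"twist":0},
  {"x":0.15,"y":0,"z":1.69,"twist":0},
  {"x":0.3,"y":0,"z":1.69,"twist":0},
  {"x":0.45,"y":0,"z":1.69,"twist":0},
  {"x":0.6,"y":0,"z":1.69,"twist":0},
  {"x":0.7,"y":0,"z":1.69,"twist":0},
  {"x":0.75,"y":0,"z":1.69,"twist":0},
  {"x":0.78,"y":0,"z":1.69,"twist":0},
  {"x":0.79,"y":0,"z":1.69,"twist":0},
  {"x":0.79,"y":0,"z":1.69,"twist":0},
])

```text
clock: 40.6
position: [0.5714, -0.0563, 0.0148]
eef_rot: [[-0.034, 0.999, 0.001], [0.999, 0.034, -0.005], [-0.005, 0.001, -1.0]]
ft_force: [-0.6, -13.6, 2.2]
finger_gap: 0.406
```

Run:
```python
from h import *
p,d,c=shot('wrist','w26')
s=state();print(w2j(*s['position'][:2]))
```

```text
t 40.65 tcp [ 0.5714 -0.0563  0.0148] yaw(x) 91.91 tilt [ 0.06 -0.3 ] F [  0.28 -13.32   3.5 ] gap 0.411 q [ -5.5  27.1 -14.5  48.3  -0.3  82.6]
[-0.06446231 -0.11526113]
```

View pics/w26.png

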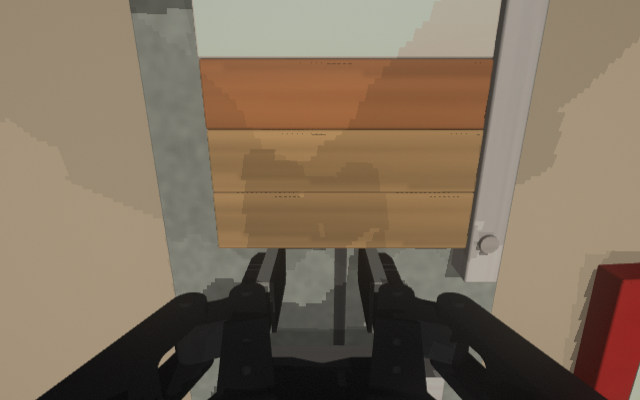

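Call:
move_arm([
  {"x":-0.25,"y":0,"z":0,"twist":0},
  {"x":-0.3,"y":0,"z":-1,"twist":0},
  {"x":-0.3,"y":0,"z":-2.2,"twist":0},
  {"x":0.2,"y":0,"z":-3.4,"twist":0},
  {"x":0.6,"y":0,"z":-3.8,"twist":0},
  {"x":0.6,"y":0,"z":-3.8,"twist":0},
  {"x":0.6,"y":0,"z":-3.8,"twist":0},
])

```text
clock: 41.35
position: [0.5701, -0.0297, 0.166]
eef_rot: [[-0.036, 0.999, 0.0], [0.999, 0.036, 0.0], [0.0, 0.0, -1.0]]
ft_force: [-1.2, -0.1, -0.5]
finger_gap: 0.409
```

```bash
python3 - <<'E'
from h import *
state()
p,d,c=shot('wrist','w27')
h=cloud(c,d)[...,2]; print(h[150,320])
E
python3 crop.py w27 200 40 460 260 3
```

```text
t 41.35 tcp [ 0.5701 -0.0297  0.166 ] yaw(x) 92.07 tilt [0.02 0.01] F [-1.22 -0.12 -0.46] gap 0.409 q [-3.  19.7 -1.9 68.4  0.  84.9]
0.02499927894993781
```

View pics/w27.png

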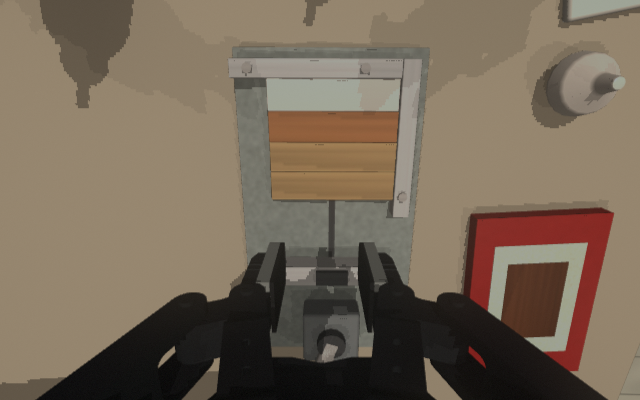

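View pics/w27c.png

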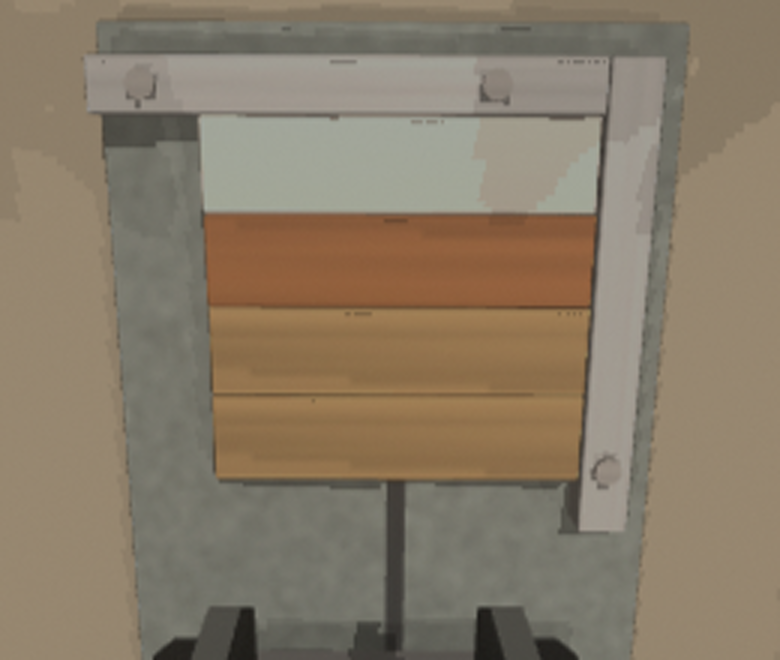

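Run:
```python
from h import *
D=np.load('pics/w27.npz'); c=cam('wrist',dict(eef_rot=D['R'],position=D['x']))
P=lambda a,b,z:w2j(*onplane(c,a/3+200-.33,b/3+40-.33,z)[:2])*1000
for n,l,r in (('w',(202,165),(600,165)),('o',(206.5,258),(593.5,258)),('t3',(211,350),(588,350)),('t4',(215,438),(581.5,438))): print(n,P(*l,.026).round(1),P(*r,.026).round(1))
print('stop',P(604.5,165,.028),P(594,350,.028),P(587,440,.028)); print('fence',P(200,114,.028),P(600,114,.028)); print('row front',P(215,479,.026),P(580,479,.026))
```

```text
w [-108.8  -13.6] [  0.1 -13.5]
o [-108.8  -38.6] [  0.1 -38.5]
t3 [-108.7  -64.8] [  0.3 -64.7]
t4 [-108.7  -91.2] [  0.2 -91.1]
stop [  0.87245531 -13.51285435] [  1.60194492 -64.28052488] [  1.42878433 -91.11860729]
fence [-108.40652844   -0.58972572] [-1.29573609 -0.46343392]
row front [-109.27174736 -103.97795215] [   0.62596395 -103.87692363]
```

Row measures flush: ends within about 1 mm of the stop, centres at −13.5, −38.6, −64.8 and −91.2 mm, with the jaw clear. Now locate the crank knob.

Call:
move_arm([
  {"x":-0.9,"y":0,"z":-0.9,"twist":0},
  {"x":-2,"y":0,"z":-1.8,"twist":0},
  {"x":-3,"y":0,"z":-1.8,"twist":0},
  {"x":-3.5,"y":0,"z":-1.8,"twist":0},
  {"x":-3.5,"y":0,"z":-1.8,"twist":0},
  {"x":-3.5,"y":0,"z":-1.8,"twist":0},
])

```text
clock: 42.0
position: [0.5742, -0.1704, 0.2363]
eef_rot: [[-0.033, 0.999, -0.003], [0.999, 0.033, 0.001], [0.001, -0.003, -1.0]]
ft_force: [0.8, 0.4, 0.4]
finger_gap: 0.411
```

```bash
cat > knob.py <<'E'
from h import *
import sys
s=state(); p,d,c=shot('wrist',sys.argv[1]); W=cloud(c,d);h=W[...,2]
m=((h>.085)&(h<.105)).astype(np.uint8); n,l,st,ce=cv2.connectedComponentsWithStats(m)
for i in range(1,n):
    if 60<st[i,4]<4000 and ce[i][1]<260:
        v,u=np.nonzero(l==i); zt=np.median(h[l==i]); P=np.array([onplane(c,a,b,.097)[:2] for a,b in zip(u,v)])
        (x,y),r=cv2.minEnclosingCircle((P*1000).astype(np.float32)); print(ce[i].round(1),st[i,4],'z',zt.round(4),'circ',x,y,r,'mean',P.mean(0).round(4),'jig',(w2j(x/1000,y/1000)*1000).round(1))
E
python3 knob.py w28
```

```text
t 42.0 tcp [ 0.5742 -0.1704  0.2363] yaw(x) 91.91 tilt [-0.17  0.07] F [0.83 0.43 0.37] gap 0.411 q [-16.5  21.1  10.7  79.7   0.   71.6]
[319.1 235.6] 376 z 0.0951 circ 573.9633178710938 -220.7333984375 11.497154235839844 mean [ 0.5741 -0.221 ] jig [ -67.6 -279.6]
```

View pics/w28.png

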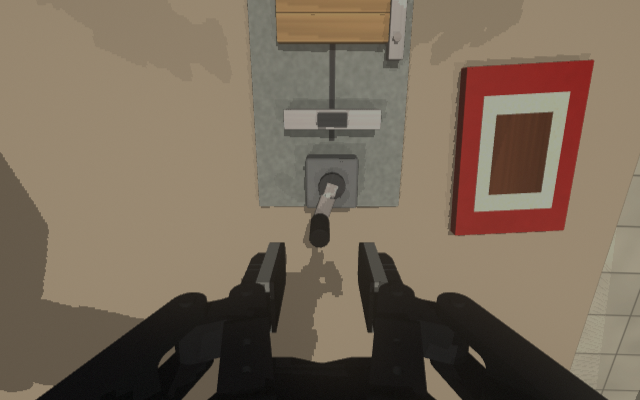

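Run:
```python
from h import *
plan(.574,-.2232,.057,92)
```

```text
t 42.05 tcp [ 0.5744 -0.1696  0.2366] yaw(x) 91.98 tilt [-0.14  0.07] F [ 0.36 -0.44  0.25] gap 0.414 q [-16.5  21.1  10.7  79.8   0.   71.6]
plan x,y,z [-1.344 -0.045  4.489] twist -0.002
```

Call:
move_arm([
  {"x":-0.8,"y":-0.03,"z":0.3,"twist":0},
  {"x":-1.34,"y":-0.03,"z":1,"twist":0},
  {"x":-1.34,"y":-0.03,"z":1.8,"twist":0},
  {"x":-1.34,"y":-0.03,"z":2.4,"twist":0},
  {"x":-1.34,"y":-0.03,"z":2.7,"twist":0},
  {"x":-1.34,"y":-0.03,"z":2.7,"twist":0},
])

```text
clock: 42.65
position: [0.5748, -0.222, 0.1283]
eef_rot: [[-0.036, 0.999, -0.003], [0.999, 0.036, 0.001], [0.002, -0.003, -1.0]]
ft_force: [-0.2, -0.3, 0.1]
finger_gap: 0.408
```

```bash
python3 knob.py w29
python3 - <<'E'
from h import *
plan(.574,-.2232,.057,92)
E
```

```text
t 42.65 tcp [ 0.5748 -0.222   0.1283] yaw(x) 92.08 tilt [-0.19  0.08] F [-0.18 -0.27  0.12] gap 0.408 q [-21.1  25.4   1.4  66.2   0.   66.8]
[319.2 231.4] 979 z 0.0953 circ 573.654052734375 -221.4702911376953 11.35544490814209 mean [ 0.5741 -0.2214] jig [ -68.  -280.4]
t 42.7 tcp [ 0.5756 -0.2224  0.1299] yaw(x) 92.08 tilt [-0.07  0.04] F [-0.38  0.44  0.91] gap 0.413 q [-21.1  25.3   1.6  66.3   0.   66.8]
plan x,y,z [-0.019 -0.039  1.822] twist 0.01
```

View pics/w29.png

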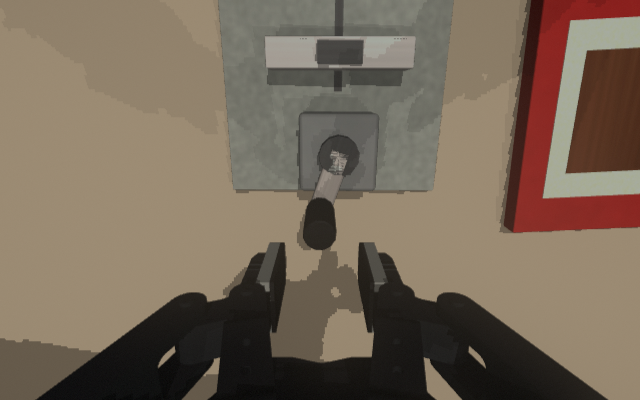

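Call:
move_arm([
  {"x":-0.02,"y":-0.04,"z":0.6,"twist":0},
  {"x":-0.02,"y":-0.04,"z":1.2,"twist":0},
  {"x":-0.02,"y":-0.04,"z":1.7,"twist":0},
  {"x":-0.02,"y":-0.04,"z":1.82,"twist":0},
  {"x":-0.02,"y":-0.04,"z":1.82,"twist":0},
])

```text
clock: 43.2
position: [0.5746, -0.224, 0.058]
eef_rot: [[-0.036, 0.999, 0.0], [0.999, 0.036, -0.0], [-0.0, 0.0, -1.0]]
ft_force: [-0.1, 0.7, -0.3]
finger_gap: 0.411
```

Call:
move_arm([
  {"x":0,"y":0,"z":0,"twist":0},
  {"x":0,"y":0,"z":0,"twist":0},
  {"x":0,"y":0,"z":0,"twist":0},
  {"x":0,"y":0,"z":0,"twist":0},
  {"x":0,"y":0,"z":0,"twist":0},
  {"x":0,"y":0,"z":0,"twist":0},
], claw=0.05)

```text
clock: 43.8
position: [0.575, -0.2245, 0.059]
eef_rot: [[-0.035, 0.999, 0.002], [0.999, 0.035, -0.001], [-0.001, 0.002, -1.0]]
ft_force: [-1.9, 0.0, 6.3]
finger_gap: 0.216
```

Run:
```python
from h import *
p,d,c=shot('wrist','w30'); h=cloud(c,d)[...,2]
s=state();print(w2j(*s['position'][:2]))
for z in (.045,.05): print(z,(w2j(*onplane(c,338,155,z)[:2])))
```

```text
t 43.85 tcp [ 0.575  -0.2246  0.059 ] yaw(x) 92.01 tilt [ 0.13 -0.05] F [-0.99  0.98  6.26] gap 0.218 q [-21.3  28.2  -4.8  56.8   0.   66.7]
[-0.06676154 -0.28349404]
0.045 [-0.05812082 -0.23559455]
0.05 [-0.05838962 -0.23468253]
```

View pics/w30.png

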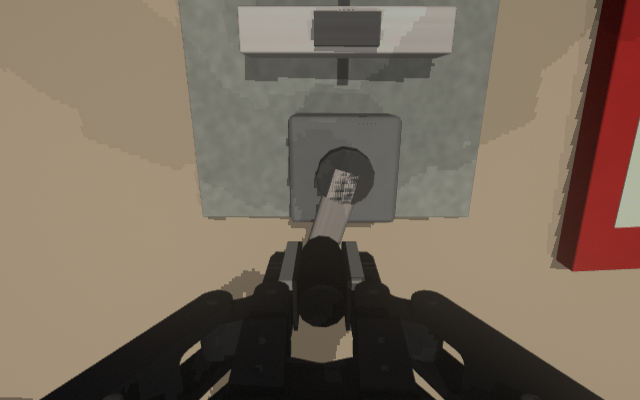

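Call:
move_arm([
  {"x":0.01,"y":-0.05,"z":-0.03,"twist":0},
  {"x":0.055,"y":-0.139,"z":-0.03,"twist":0},
  {"x":0.13,"y":-0.269,"z":-0.03,"twist":0},
  {"x":0.223,"y":-0.386,"z":-0.03,"twist":0},
  {"x":0.333,"y":-0.488,"z":-0.03,"twist":0},
  {"x":0.457,"y":-0.572,"z":-0.03,"twist":0},
  {"x":0.593,"y":-0.637,"z":-0.03,"twist":0},
])

```text
clock: 44.55
position: [0.5479, -0.2013, 0.059]
eef_rot: [[-0.035, 0.999, 0.001], [0.999, 0.035, -0.001], [-0.001, 0.001, -1.0]]
ft_force: [5.3, -2.4, 4.3]
finger_gap: 0.219
```

Run:
```python
from h import *
p,d,c=shot('wrist','w31')
s=state();print(w2j(*s['position'][:2]))
```

```text
t 44.6 tcp [ 0.5476 -0.2004  0.059 ] yaw(x) 92.03 tilt [0.04 0.01] F [2.92 0.24 6.44] gap 0.219 q [-20.1  25.3  -9.9  54.8   0.   67.9]
[-0.09329521 -0.25838279]
```

View pics/w31.png

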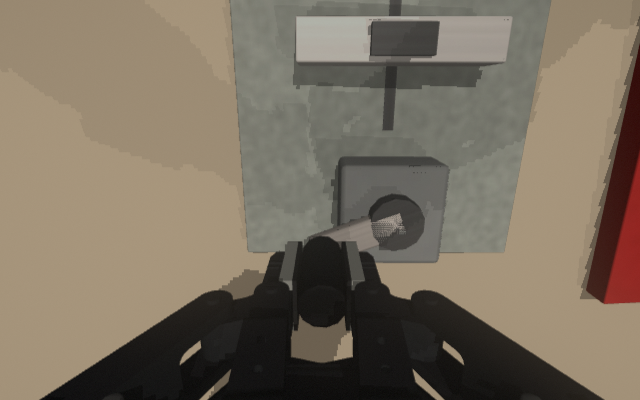

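Call:
move_arm([
  {"x":0.143,"y":-0.044,"z":0,"twist":0},
  {"x":0.291,"y":-0.065,"z":0,"twist":0},
  {"x":0.441,"y":-0.065,"z":0,"twist":0},
  {"x":0.589,"y":-0.042,"z":0,"twist":0},
  {"x":0.732,"y":0.003,"z":0,"twist":0},
  {"x":0.867,"y":0.069,"z":0,"twist":0},
  {"x":0.99,"y":0.154,"z":0,"twist":0},
  {"x":1.099,"y":0.257,"z":0,"twist":0},
  {"x":1.192,"y":0.374,"z":0,"twist":0},
  {"x":1.266,"y":0.505,"z":0,"twist":0},
  {"x":1.32,"y":0.645,"z":0,"twist":0},
  {"x":1.32,"y":0.645,"z":0,"twist":0},
])

```text
clock: 45.8
position: [0.5717, -0.1478, 0.059]
eef_rot: [[-0.035, 0.999, -0.0], [0.999, 0.035, -0.001], [-0.001, -0.0, -1.0]]
ft_force: [0.9, -2.9, 7.9]
finger_gap: 0.214
```

Run:
```python
from h import *
p,d,c=shot('wrist','w32')
s=state();print(w2j(*s['position'][:2]))
```

```text
t 45.85 tcp [ 0.5717 -0.1478  0.0589] yaw(x) 92.02 tilt [-0.01 -0.06] F [ 1.78 -2.73  8.08] gap 0.22 q [-14.5  26.   -8.8  55.3  -0.1  73.5]
[-0.0673883  -0.20664145]
```

View pics/w32.png

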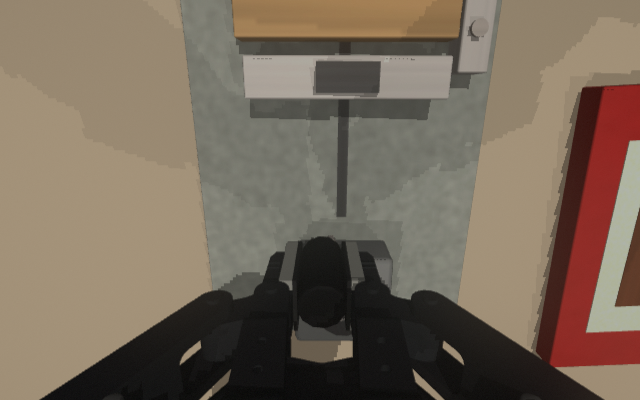

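Call:
move_arm([
  {"x":0.024,"y":0.097,"z":0,"twist":0},
  {"x":0.038,"y":0.196,"z":0,"twist":0},
  {"x":0.042,"y":0.27,"z":0,"twist":0},
  {"x":0.042,"y":0.32,"z":0,"twist":0},
  {"x":0.04,"y":0.345,"z":0,"twist":0},
  {"x":0.04,"y":0.345,"z":0,"twist":0},
])

```text
clock: 46.45
position: [0.5842, -0.1456, 0.0589]
eef_rot: [[-0.035, 0.999, -0.002], [0.999, 0.035, -0.001], [-0.001, -0.002, -1.0]]
ft_force: [-2.9, -2.5, 9.3]
finger_gap: 0.219
```

Run:
```python
from h import *
s=state();print(w2j(*s['position'][:2]))
```

```text
t 46.45 tcp [ 0.5842 -0.1456  0.0589] yaw(x) 92.0 tilt [-0.11 -0.04] F [-2.93 -2.47  9.35] gap 0.219 q [-14.   27.   -6.9  56.2  -0.1  74. ]
[-0.0547871  -0.20489241]
```

Call:
move_arm([
  {"x":0,"y":0.03,"z":0,"twist":0},
  {"x":-0.003,"y":0.06,"z":0,"twist":0},
  {"x":-0.003,"y":0.06,"z":0,"twist":0},
])

```text
clock: 46.75
position: [0.5865, -0.1456, 0.0589]
eef_rot: [[-0.035, 0.999, -0.002], [0.999, 0.035, -0.001], [-0.0, -0.002, -1.0]]
ft_force: [-2.4, -1.7, 10.7]
finger_gap: 0.217
```

Call:
move_arm([
  {"x":-0.002,"y":0.02,"z":0,"twist":0},
  {"x":-0.005,"y":0.04,"z":0,"twist":0},
  {"x":-0.005,"y":0.04,"z":0,"twist":0},
])

```text
clock: 47.05
position: [0.5872, -0.1456, 0.0588]
eef_rot: [[-0.035, 0.999, -0.004], [0.999, 0.035, -0.0], [-0.0, -0.004, -1.0]]
ft_force: [-5.9, -2.2, 12.3]
finger_gap: 0.216
```

Call:
move_arm([
  {"x":-0.003,"y":0.02,"z":-0.01,"twist":0},
  {"x":-0.005,"y":0.04,"z":-0.02,"twist":0},
  {"x":-0.005,"y":0.04,"z":-0.02,"twist":0},
])

```text
clock: 47.35
position: [0.5874, -0.1456, 0.0589]
eef_rot: [[-0.035, 0.999, -0.007], [0.999, 0.035, -0.0], [0.0, -0.007, -1.0]]
ft_force: [-9.8, -2.0, 10.5]
finger_gap: 0.218
```

Call:
move_arm([
  {"x":-0.003,"y":0.015,"z":0,"twist":0},
  {"x":-0.003,"y":0.03,"z":0,"twist":0},
  {"x":-0.003,"y":0.03,"z":0,"twist":0},
])

```text
clock: 47.65
position: [0.5875, -0.1456, 0.0588]
eef_rot: [[-0.035, 0.999, -0.008], [0.999, 0.035, 0.0], [0.0, -0.008, -1.0]]
ft_force: [-12.5, -1.8, 13.0]
finger_gap: 0.22
```

Call:
move_arm([
  {"x":0,"y":0,"z":0,"twist":0},
  {"x":0,"y":0,"z":0,"twist":0},
  {"x":0,"y":0,"z":0,"twist":0},
  {"x":0,"y":0,"z":0,"twist":0},
  {"x":0,"y":0,"z":-0.5,"twist":0},
  {"x":0,"y":0,"z":-1.3,"twist":0},
  {"x":0,"y":0,"z":-2.2,"twist":0},
  {"x":0,"y":0,"z":-3.2,"twist":0},
  {"x":0,"y":0,"z":-4.2,"twist":0},
  {"x":0,"y":0,"z":-4.2,"twist":0},
  {"x":0,"y":0,"z":-4.2,"twist":0},
], claw=0.45)

```text
clock: 48.75
position: [0.5928, -0.1461, 0.228]
eef_rot: [[-0.035, 0.999, 0.002], [0.999, 0.035, -0.0], [-0.0, 0.002, -1.0]]
ft_force: [0.2, 1.0, -0.1]
finger_gap: 0.45
```

```bash
python3 knob.py w33
```

```text
t 48.75 tcp [ 0.5928 -0.1461  0.228 ] yaw(x) 92.02 tilt [ 0.1  -0.02] F [ 0.17  1.02 -0.12] gap 0.45 q [-13.8  22.2  11.1  78.8   0.   74.1]
[314.7 183.2] 429 z 0.0953 circ 588.123779296875 -144.06874084472656 10.714510917663574 mean [ 0.5879 -0.1441] jig [ -50.8 -203.5]
```

View pics/w33.png

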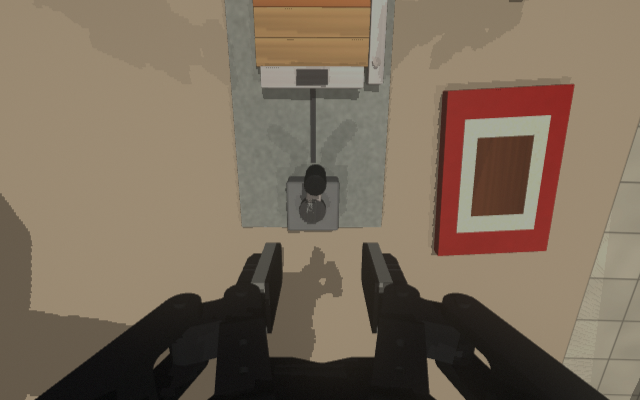

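Call:
move_arm([
  {"x":1,"y":0,"z":-0.6,"twist":0},
  {"x":2.1,"y":0,"z":-1,"twist":0},
  {"x":3.2,"y":0,"z":-1,"twist":0},
  {"x":4.3,"y":0,"z":-1,"twist":0},
  {"x":5.4,"y":0,"z":-1,"twist":0},
  {"x":5.9,"y":0,"z":-1,"twist":0},
  {"x":5.9,"y":0,"z":-1,"twist":0},
  {"x":5.9,"y":0,"z":-1,"twist":0},
], claw=0)

```text
clock: 49.6
position: [0.5835, 0.0899, 0.2658]
eef_rot: [[-0.036, 0.999, -0.003], [0.999, 0.036, -0.001], [-0.001, -0.003, -1.0]]
ft_force: [0.1, 0.3, 0.2]
finger_gap: -0.003
```

```bash
python3 - <<'E'
from h import *
state()
p,d,c=shot('wrist','w34'); W=cloud(c,d);h=W[...,2]
m=((h>.128)&(h<.15)).astype(np.uint8); n,l,st,ce=cv2.connectedComponentsWithStats(m)
for i in range(1,n):
    if 60<st[i,4]<6000: print(ce[i].round(1),st[i],np.median(h[l==i]).round(4),W[l==i].mean(0).round(4))
E
python3 crop.py w34 220 100 420 300 3
```

```text
t 49.6 tcp [0.5835 0.0899 0.2658] yaw(x) 92.08 tilt [-0.15 -0.03] F [0.07 0.3  0.23] gap -0.003 q [ 8.8 19.9 13.2 83.4 -0.  96.7]
[314.3  50.6] [ 296   25   39   66 1511] 0.1368 [0.5746 0.1965 0.1359]
[81.4 85.7] [  42   50   67   73 2503] 0.1339 [0.3918 0.1644 0.1351]
```

View pics/w34.png

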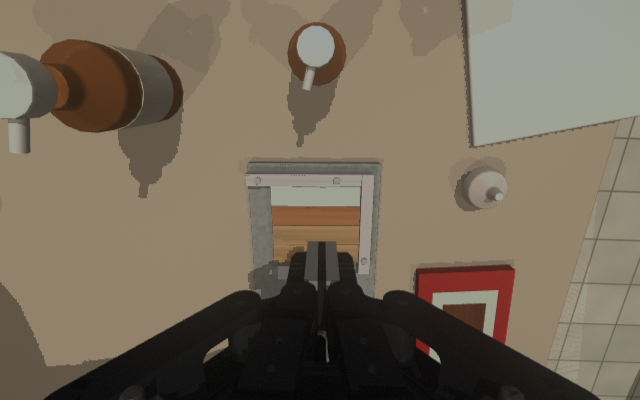

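View pics/w34c.png

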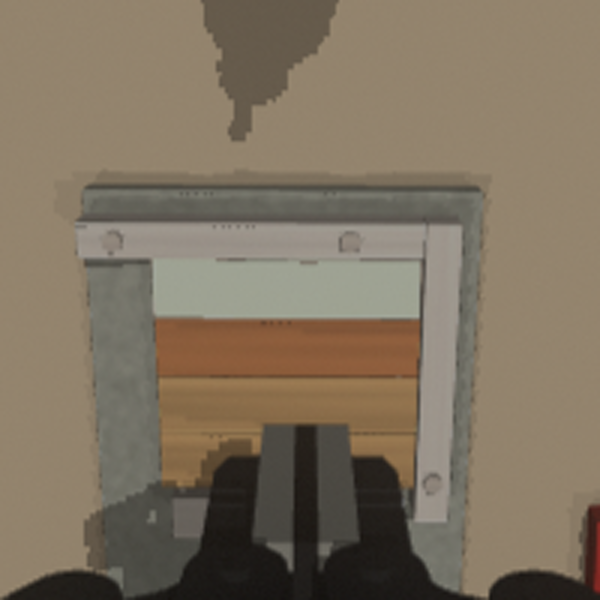

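The small bottle's cap is at px (316,46) with its top at about 137 mm. The other cap, at px (20,85), is on the taller bottle. The row still looks flush with the jaw closed on it. Confirming the cap from a second position.

Run:
```python
from h import *
D=np.load('pics/w34.npz'); c=cam('wrist',dict(eef_rot=D['R'],position=D['x']))
print(onplane(c,316,46,.138))
plan(.5737,.203,.2,92)
```

```text
[0.57586724 0.19965591 0.138     ]
t 49.65 tcp [0.5837 0.0892 0.2662] yaw(x) 92.01 tilt [-0.11 -0.03] F [-0.2   0.05 -0.48] gap 0.001 q [ 8.7 19.9 13.2 83.4 -0.  96.7]
plan x,y,z [ 2.854 -0.146  1.653] twist 0.001
```

Call:
move_arm([
  {"x":0.9,"y":-0.05,"z":0.2,"twist":0},
  {"x":1.9,"y":-0.1,"z":0.5,"twist":0},
  {"x":2.7,"y":-0.1,"z":1,"twist":0},
  {"x":2.8,"y":-0.1,"z":1.6,"twist":0},
  {"x":2.8,"y":-0.1,"z":1.6,"twist":0},
  {"x":2.8,"y":-0.1,"z":1.6,"twist":0},
])

```text
clock: 50.25
position: [0.5761, 0.2002, 0.2033]
eef_rot: [[-0.034, 0.999, -0.001], [0.999, 0.034, -0.001], [-0.001, -0.001, -1.0]]
ft_force: [-0.6, 0.0, 0.9]
finger_gap: 0.003
```

Run:
```python
from h import *
state()
p,d,c=shot('wrist','w35')
P=cloud(c,d)
m=((P[...,2]>.132)&(P[...,2]<.145)).astype(np.uint8); n,l,st,ce=cv2.connectedComponentsWithStats(m)
for i in range(1,n):
    if 60<st[i,4]<16000: print(ce[i].round(1),st[i],P[l==i].mean(0).round(4))
```

```text
t 50.25 tcp [0.5761 0.2002 0.2033] yaw(x) 91.93 tilt [-0.07 -0.04] F [-0.65  0.02  0.85] gap 0.003 q [ 19.2  22.7   8.2  75.7  -0.  107.2]
[319.2 209.9] [ 298  189   44   43 1427] [0.5752 0.2011 0.1368]
[ 52.4 243. ] [  12  217   69   61 1794] [0.3902 0.1701 0.1368]
```

View pics/w35.png

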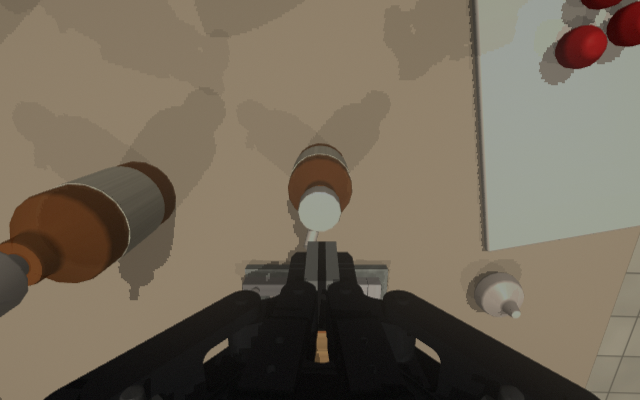

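The cap is directly below the tool (px 319,210; world 0.575, 0.201, 0.137). Pressing.

Call:
move_arm([
  {"x":0.01,"y":-0.02,"z":0.8,"twist":0},
  {"x":0.01,"y":-0.02,"z":1.4,"twist":0},
  {"x":0.01,"y":-0.02,"z":1.55,"twist":0},
  {"x":0.01,"y":-0.02,"z":1.65,"twist":0},
  {"x":0.01,"y":-0.02,"z":1.72,"twist":0},
  {"x":0.01,"y":-0.02,"z":1.78,"twist":0},
  {"x":0.01,"y":-0.02,"z":1.82,"twist":0},
  {"x":0.01,"y":-0.02,"z":1.82,"twist":0},
])

```text
clock: 51.1
position: [0.5762, 0.2016, 0.1317]
eef_rot: [[-0.035, 0.999, 0.002], [0.999, 0.035, -0.0], [-0.0, 0.002, -1.0]]
ft_force: [-0.6, -3.9, 5.9]
finger_gap: -0.001
```

Call:
move_arm([
  {"x":0,"y":0,"z":0.04,"twist":0},
  {"x":0,"y":0,"z":0.08,"twist":0},
  {"x":0,"y":0,"z":0.11,"twist":0},
  {"x":0,"y":0,"z":0.11,"twist":0},
  {"x":0,"y":0,"z":0.11,"twist":0},
])

```text
clock: 51.6
position: [0.5763, 0.2017, 0.1298]
eef_rot: [[-0.035, 0.999, 0.004], [0.999, 0.035, 0.0], [0.0, 0.004, -1.0]]
ft_force: [-6.0, -6.3, 23.4]
finger_gap: -0.001
```

Bottomed out: 23 N at z = 0.1298, which is 8 mm down. Lifting and checking.

Call:
move_arm([
  {"x":0,"y":0,"z":0,"twist":0},
  {"x":0,"y":0,"z":-0.2,"twist":0},
  {"x":0,"y":0,"z":-0.6,"twist":0},
  {"x":0,"y":0,"z":-1.4,"twist":0},
  {"x":0,"y":0,"z":-2.5,"twist":0},
  {"x":-0.9,"y":0,"z":-3.6,"twist":0},
  {"x":-1.8,"y":0,"z":-3.8,"twist":0},
  {"x":-2.8,"y":0,"z":-3.8,"twist":0},
  {"x":-3.2,"y":0,"z":-3.8,"twist":0},
  {"x":-3.2,"y":0,"z":-3.8,"twist":0},
  {"x":-3.2,"y":0,"z":-3.8,"twist":0},
])

```text
clock: 52.7
position: [0.5799, 0.0744, 0.2781]
eef_rot: [[-0.034, 0.999, -0.0], [0.999, 0.034, 0.001], [0.001, 0.0, -1.0]]
ft_force: [-0.2, 1.0, 0.3]
finger_gap: -0.006
```

```bash
python3 - <<'E'
from h import *
state()
p,d,c=shot('wrist','w36'); P=cloud(c,d)
m=((P[...,2]>.125)&(P[...,2]<.15)).astype(np.uint8); n,l,st,ce=cv2.connectedComponentsWithStats(m)
for i in range(1,n):
    if 60<st[i,4]<16000: print(ce[i].round(1),st[i],np.percentile(P[l==i][:,2],[50,90]).round(4))
shot('scene','sc2',(180,130,440,340),3)
shot('top','tp2',(220,150,460,300),3.3)
E
python3 crop.py w36 200 100 440 320 3
```

```text
t 52.7 tcp [0.5799 0.0744 0.2781] yaw(x) 91.98 tilt [-0.    0.04] F [-0.15  0.99  0.3 ] gap -0.006 q [ 7.3 19.2 13.8 84.6  0.  95.3]
[319.2  32.3] [ 302    7   38   65 1488] [0.1368 0.1379]
[94.3 67.9] [  56   28   69   79 3046] [0.132 0.142]
```

View pics/w36.png

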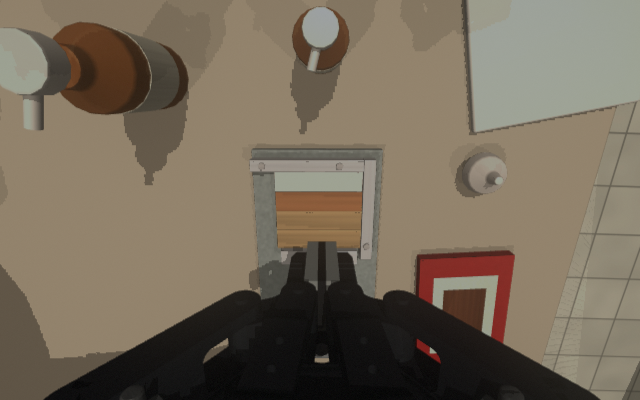

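View pics/sc2.png

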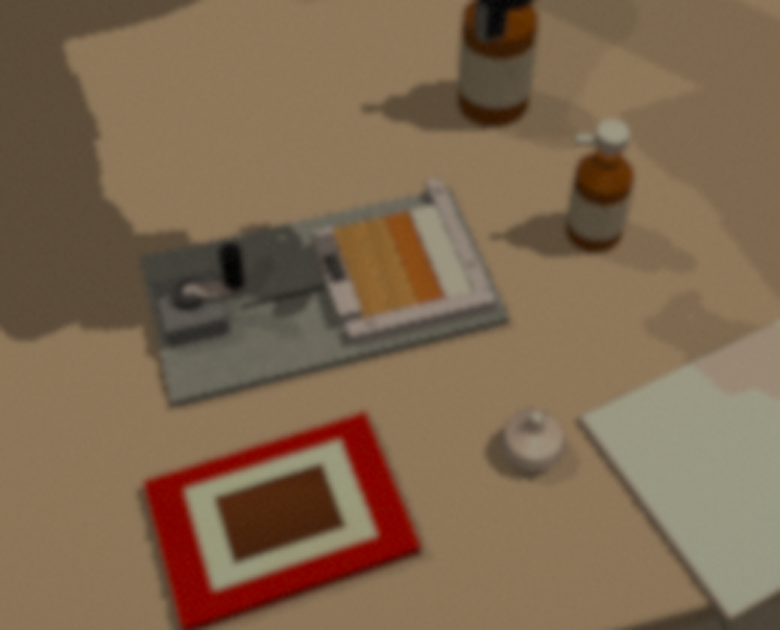

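View pics/w36c.png

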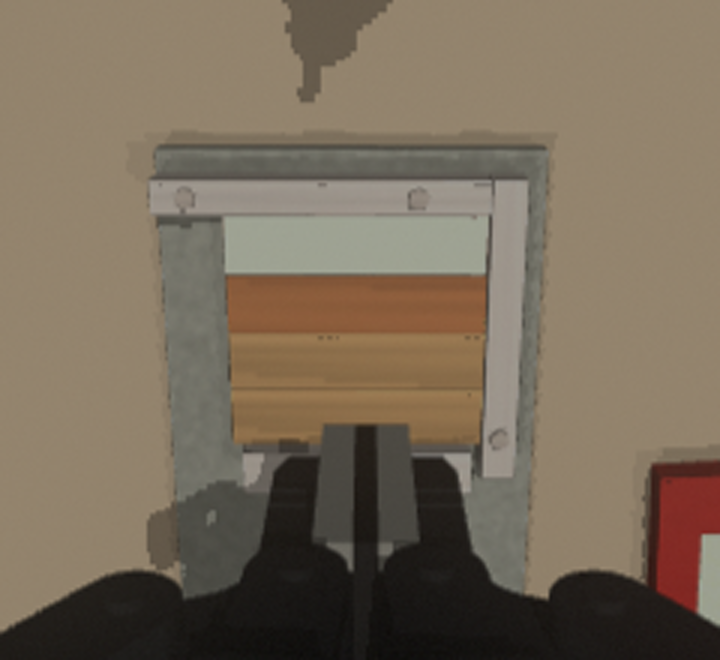

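```bash
python3 -c "
from h import *
state(); print(bot.finish_job())"
```

```text
t 52.85 tcp [0.5798 0.0752 0.2779] yaw(x) 92.09 tilt [-0.03  0.02] F [-0.23  0.31 -0.54] gap -0.001 q [ 7.4 19.2 13.8 84.6  0.  95.3]
the job is handed in; nothing more can be done
None
```

The job is handed in at about 53 s: all four strips are in the row and clamped, and the pump cap has been pressed and is back up. No verdict was reported.

- **Row:** I laid each strip on the jig flush to the end stop and pushed it square against the fence or the previous strip. Before clamping, the camera put the centres at y = -13.5, -38.6, -64.8 and -91.2 mm. The ends were level with each other and about 1 mm from the stop, with the jaw clear.
- **Clamp:** I turned the crank until the knob took about 12.5 N, which is above the suggested 8 to 10 N. After release the knob had not moved (about 3.25 rad) and the jaw was against the row. I judged the jaw contact from the knob force and position, because jaw force cannot be measured directly.
- **Cap:** I pressed the smaller bottle's cap 8 mm, until it bottomed out at 23 N. Afterwards its top was back at about 137 mm.
- **Last look:** The row was still flush and clamped, the cookbook and garlic looked unmoved, and the gripper was clear of everything.

- **Slip in one move:** While releasing the first strip, I repeated an offset and drove the tool about 8 mm further than intended towards the stop. The strip stayed in place.
- **Calibration disagreement:** Early overhead-camera depth readings were up to about 1 cm off, so I worked from the wrist camera instead.

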